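# Unload the wind-out engraver bed

## Robot

A 6-joint arm with a two-finger parallel gripper is mounted at the origin on the work surface. World frame = base frame: x ahead of the robot, y to its left, z up, the work surface at z = 0. Lengths are in mm, angles in rad, forces in N, time in s.
With the tool pointing down it reaches from about 325 to 900 mm from the base axis. Payload 3.5 kg.
Tool frame: the origin (TCP) lies on the centre line of the jaws, within the pads' length; the fingertips stand 11 mm ahead of it and the grasp point (between the pads) lies 8 mm behind it; y points along the fingers, x is the direction in which the jaws open and shut, and the axes are right-handed (so a half turn about y gives the same grasp; the last joint's range is limited). The gripper opens to 85 mm and grips with 20 to 120 N. Pads are 22 mm wide; open, the fingers measure 114 mm over their backs; the gripper's body (76 mm by 85 mm) begins 54 mm behind the grasp point. The pads swing forward as they close: fully open they stand 13 mm farther back than shut.
Start: joints at [1.098, 0.276, -0.026, 1.268, 0, 1.467], TCP at [225.899, 582.745, 210.113] pointing down, gripper open.
Joint ranges: [-3.12, 3.12], [-0.85, 1.88], [-1.08, 1.24], [-1.95, 2.15], [-1.57, 1.53], [-3.14, 3.14]. Speed limits (rad/s): [2.57, 2.57, 3.14, 3.14, 3.14, 3.14].

## Interface

Orientations are given as a 3x3 rotation matrix whose columns are the frame's x, y, z axes.
In Python, from workcell import ctrl, eyes, ticket, spotter gives the robot as it stands. The module is installed in compiled form; this text tells all that it offers.
- The arm moves only by the shell command python3 -m handwheel 'ROWS' [OPENING]. ROWS is JSON, a list of rows, each a list of 2 entries, a list of its own where there are three numbers: the shift along the world's x, y, z in cm, then the turn, a rotation vector about the world's x, y, z in rad. In form: [[[dx, dy, dz], [wx, wy, wz]], ...]. A call has 1 to 12 rows; each row is the pose to reach, as a shift and turn from the pose commanded when the call began; what a row does not reach only later rows make up. A row lasts 1/12 s, in which the tool goes at most 41.7 mm and 7.16 degrees, less where a joint would pass 70% of its speed; a pose out of reach is approached as far as the arm can. A call with a gripper value outside its range is refused whole. OPENING is the finger opening in cm, from 0 to 8.54, set as the call begins (- or left out, the last holds). The fingers move at their own pace and stop on an object; the grip force is fixed at half the most. Time passes only in rows, so rows that repeat a pose let the fingers close. It gives the time, the measured TCP pose, the force and the opening at its end, in the units of the state.
- ctrl.get_obs(): the state, without advancing time (a new reading comes with each control period).
- eyes.camera(name): name is "scene" or "side" or "wrist"; returns a dict with "color" (420x560x3 uint8, red, green, blue), "fx", "fy", "cx", "cy" (pixels), "camera_from_world" (4x4, takes a point from world to camera coordinates). Camera axes: x right, y up, looking along -z (the intrinsics and any distortion apply to the point x, -y, -z); pixel columns grow to the right and rows downward; lengths in mm; the calibration is good to about 2 mm. A picture is of the moment at which its call begins. There is no depth.
- ticket.finish_job(): hands the job in, once; it reports no verdict.
Trained networks look in a picture, given as the dict that the camera call returned (one of the last four; its "shot" number tells which), for a name from the list of things; names that differ only in an ending like _2 or _b are one class to them, and where a whole thing is asked for, a point or a joint stands for the part that bears it (a point fixed in the world has none). Each returns a list of dicts, best first, with "p" (0 to 1); they miss things now and then, are a little off and sometimes report something else, mostly with a low value. They report only what shows in the picture. A call takes as long as a camera call.
- spotter.spot_in(picture, thing): "bbox" ([left, top, right, bottom] in pixels, round what is visible of it).
The state is a dict: "time_s": time; "qpos": joint angles; "joint_vel": joint speeds; "effort": joint torques, N m; "eef_pos": TCP position; "eef_rot": TCP orientation; "wrist_force": force on the tool from outside, world axes, zero at the start; "torque": the same for the moment, N m; "width": finger opening in mm.
Only numpy, scipy, OpenCV 4.12 (cv2) and the standard library are available. Lean on these libraries where they do the work, as an engineer would, in place of code of your own. Each camera call takes 0.05 s, during which the arm holds its last target.

## Task

Fit the loose crank onto the engraver's square shaft and wind the bed fully out, put every finished piece from it into the blue basket, and wind the empty bed fully back in. Leave the basket, with the pieces in it, hanging by its handle on the hook, and the crank taken off and standing upright on its black mat, hub well on the mat. Do not disturb the other things on the table.

Things in the scene. Friction and masses are not known exactly. Their poses are not given: they have to be found in the camera images.
- shaft_seat (a point): Foot of the engraver's upright steel square shaft end, on its axis, on the top face of the grey gearbox block (80 x 80, top 85 mm above the table). The shaft is 16 mm square and 24 mm high with an 11 mm square pilot 8 mm high on top. x and y are square to its flats (turning with it), z up. At the start the shaft lies square to the engraver, and the bed's wind-out direction is this point's -y then.
- shaft (a joint): Turn of the square shaft, rad. 0 = bed fully in; grows CLOCKWISE seen from above up to 18.85 (3 full turns) = bed fully out, with an end stop at each end. Stiff: about 0.25 N m (4 N at the crank's knob), it stays where it is left.
- bed (a joint): Travel of the engraver's bed, m: 0 = fully in beneath the white hood, 0.16 = fully out at the stop. Driven by the shaft only (53 mm a turn); too stiff to push by hand.
- bed_top (a point): Centre of the dark bed plate's top face (plate 250 along x, 150 along y, its face 55 mm above the table, a 9 mm high aluminium lip round its edge). -y is the wind-out direction, towards the gearbox; the shaft axis is 175 mm along -y from this point when the bed is fully out. Hood: 290 x 180 mm, top 170 mm above the table, its mouth edge 85 mm along +y from the centre of the wound-out bed.
- crank_foot (a point): Centre of the underside of the removable crank, mouth of its square socket (18.5 mm square, 34 mm deep). Hub: 44 mm square steel block 34 high; on it a flat arm 28 wide, 34 to 44 mm up, running along +x to the knob; x = towards the knob, z up. Fits the shaft in four ways; fully seated when this point is at shaft_seat. Mass about 450 g; it stands by itself on its hub.
- crank_boss (a point): Centre of the orange square boss on top of the crank's hub, 58 mm above its underside, over the socket axis: 24 x 24 x 28 mm, faces along the crank's x and y; the place to lift the crank by.
- crank_grip (a point): Centre of the red upright knob at the end of the crank's arm, 60 mm from the socket axis, 75 mm above the crank's underside: 22 mm diameter, 54 mm high, spins freely on the arm.
- crank_mat: Black rubber mat, 110 x 110 x 4 mm, fixed: the crank's place. Origin at the centre of its underside.
- basket_bar (a point): Middle of the yellow handle bar of the loose blue basket, 115 mm above its underside: bar 140 long along y, 10 wide (x), 12 high, rigid, above the basket's middle; free height between bar and rim 54 mm.
- basket_in (a point): Centre of the basket's inner floor (5 mm above its underside). Basket outside 170 (x) x 130 (y) x 55 mm high, walls 4 mm; axes as for the bar. About 220 g empty.
- hook_seat (a point): Where the handle bar's underside rests on the fixed hook stand: top of a level 10 mm rod, 170 mm above the table. Rod along x: the free end lies 30 mm along -x and turns up to 19 mm above the rod's top; the post (20 mm square, 210 mm high) is 120 mm along +x. Put the bar over the upturned end along y of this frame, then lower it.
- car_mid (a point): Centre of the red toy car with white cabin, a finished piece, 62 (x) x 30 (y) x 30 (z) mm, 50 g; z up. May be absent.
- bracket_mid (a point): Centre of the green T-section bracket (foot 30 wide and 8 thick, centre rib 12 wide, to grip by the rib), a finished piece, 62 (x) x 30 (y) x 30 (z) mm, 50 g; z up. May be absent.
- channel_mid (a point): Centre of the orange U-channel open upwards (two 6 mm side walls on an 8 mm floor), a finished piece, 62 (x) x 30 (y) x 30 (z) mm, 50 g; z up. May be absent.
- house_mid (a point): Centre of the yellow block house with blue top, a finished piece, 62 (x) x 30 (y) x 30 (z) mm, 50 g; z up. May be absent.
- mouse: Bystander: black computer mouse, 62 mm, 31 high, loose, not to be disturbed. Origin at the middle of its underside (scraper: on its length).
- scraper: Bystander: flat scraper 200 mm long, loose, not to be disturbed. Origin at the middle of its underside (scraper: on its length).
- tape: Bystander: cardboard ring, 100 mm diameter, 30 high, loose, not to be disturbed. Origin at the middle of its underside (scraper: on its length).
- cone: Bystander: small blue cone, 90 mm diameter, 132 high, loose, not to be disturbed. Origin at the middle of its underside (scraper: on its length).

How it is judged:
By the outcome, as a careful person would: the job done as asked, in the order asked, and still so for the second after the job is handed in, with the robot touching nothing.
Of car, bracket, channel, house only 2 to 4 are there at a start; the rules pass over those that are not, and their reading is None.
At some moment in a run one of car, bracket, channel, house may be knocked a few centimetres aside while the robot is not near it.
It also fails if it takes over 210 s, if anything falls off the work surface, if the arm or the gripper's body presses on something with over 40 N, if the wrist force passes 120 N, or if a joint passes its speed limit or range.

## Working session

There is one attempt and no reset: what is moved stays moved. The work goes in short steps, Python scripts to look and compute and a shell command to move; the robot and the scene stay as the last step left them, time stands still between calls to the robot, and variables do not carry over. Pictures are saved under pics/ and viewed, and the job is handed in when it is done.

```bash
mkdir -p pics; ls; cat > h.py <<'E'
import numpy as np, cv2
from workcell import ctrl, eyes, ticket, spotter
def snap(n,f):
    p=eyes.camera(n); cv2.imwrite('pics/'+f,cv2.cvtColor(p['color'],cv2.COLOR_RGB2BGR)); return p
def proj(p,X):
    T=np.array(p['camera_from_world']); c=T@np.append(np.array(X,float),1); x,y,z=c[0],-c[1],-c[2]
    return np.array([p['fx']*x/z+p['cx'],p['fy']*y/z+p['cy']])
def onz(p,u,v,z):
    T=np.array(p['camera_from_world']); R=T[:3,:3];t=T[:3,3]
    d=R.T@np.array([(u-p['cx'])/p['fx'],-(v-p['cy'])/p['fy'],-1.]); o=-R.T@t
    return o+d*(z-o[2])/d[2]
E
python3 - <<'E'
from h import *
for n in ['scene','side','wrist']:
    p=snap(n,n+'0.png'); print(n,[k for k in p],p['fx'],p['cx'],p['cy']); T=np.array(p['camera_from_world']); print((-T[:3,:3].T@T[:3,3]).round())
    if 1:
        for t in ['shaft_seat','bed_top','crank_foot','crank_boss','crank_grip','crank_mat','basket_bar','basket_in','hook_seat','mouse','scraper','tape','cone']:
            r=spotter.spot_in(p,t); print(t,[(np.round(a['bbox']).tolist(),round(a['p'],2)) for a in r[:2]])
s=ctrl.get_obs(); print(s)
E
```

```text
pics
scene ['color', 'fx', 'fy', 'cx', 'cy', 'camera_from_world', 'shot'] 509.8942038410112 281.2776613495136 213.81685538140826
[1628. -331. 1190.]
shaft_seat []
bed_top [([363.0, 188.0, 399.0, 246.0], 0.58), ([250.0, 277.0, 312.0, 305.0], 0.3)]
crank_foot [([266.0, 243.0, 282.0, 273.0], 0.96)]
crank_boss [([250.0, 257.0, 292.0, 279.0], 0.24)]
crank_grip [([268.0, 244.0, 283.0, 274.0], 0.92)]
crank_mat [([249.0, 255.0, 293.0, 280.0], 0.62)]
basket_bar [([176.0, 229.0, 233.0, 290.0], 0.71), ([252.0, 254.0, 292.0, 280.0], 0.47)]
basket_in [([179.0, 232.0, 232.0, 288.0], 0.84)]
hook_seat [([112.0, 237.0, 172.0, 338.0], 0.67)]
mouse [([251.0, 220.0, 266.0, 235.0], 0.66)]
scraper [([247.0, 282.0, 313.0, 305.0], 0.79)]
tape [([144.0, 216.0, 176.0, 246.0], 0.81)]
cone [([208.0, 267.0, 239.0, 311.0], 0.61)]
side ['color', 'fx', 'fy', 'cx', 'cy', 'camera_from_world', 'shot'] 512.7811039482349 271.0050117008625 210.87032268822682
[-471. -404.  906.]
shaft_seat [([233.0, 218.0, 242.0, 230.0], 0.42)]
bed_top [([124.0, 185.0, 185.0, 243.0], 0.79)]
crank_foot [([276.0, 204.0, 304.0, 249.0], 0.56)
[... 1006 characters left out ...]
2,  1.26800827e+00,
       -3.17673411e-06,  1.46741219e+00]), 'joint_vel': array([-0.0016666 ,  0.00091337,  0.00122379,  0.00167273, -0.00101828,
        0.00137978]), 'effort': array([-2.54168554e-04, -4.45477688e+01,  2.95553362e+01,  9.98635005e-04,
       -1.08587474e-04, -7.39505907e-06]), 'eef_pos': array([225.91818004, 582.73975281, 210.13156853]), 'eef_rot': array([[ 3.61467749e-01,  1.18849828e-05, -9.32384613e-01],
       [ 9.32384613e-01,  1.62412755e-05,  3.61467749e-01],
       [ 1.94391533e-05, -1.00000000e+00, -5.21067777e-06]]), 'wrist_force': array([-1.05676278,  0.32897017,  0.14250436]), 'torque': array([ 0.01663086,  0.00303751, -0.0481003 ]), 'width': 85.0632397281474}
```

View pics/scene0.png

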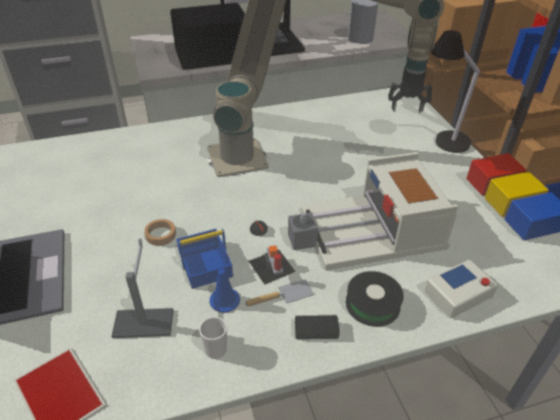

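View pics/side0.png

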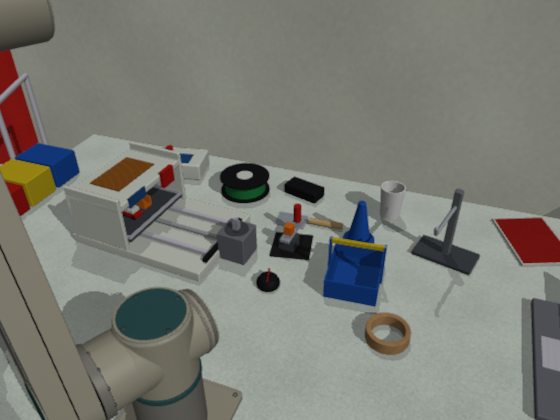

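View pics/wrist0.png

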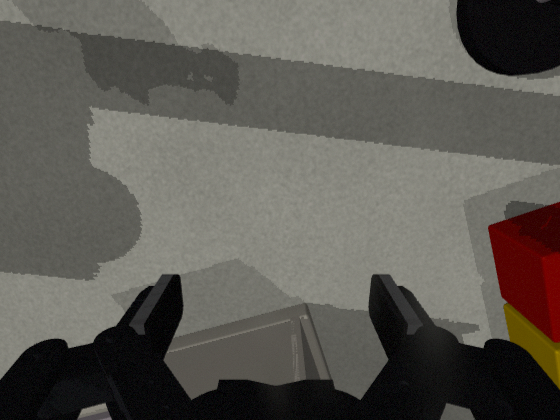

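```bash
python3 - <<'E'
import cv2
a=cv2.imread('pics/scene0.png'); b=cv2.imread('pics/side0.png')
cv2.imwrite('pics/a1.png',cv2.resize(a[190:320,140:340],None,fx=4,fy=4,interpolation=cv2.INTER_CUBIC))
cv2.imwrite('pics/b1.png',cv2.resize(b[180:320,200:400],None,fx=4,fy=4,interpolation=cv2.INTER_CUBIC))
cv2.imwrite('pics/a2.png',cv2.resize(a[140:275,270:470],None,fx=4,fy=4,interpolation=cv2.INTER_CUBIC))
cv2.imwrite('pics/b2.png',cv2.resize(b[140:280,60:260],None,fx=4,fy=4,interpolation=cv2.INTER_CUBIC))
E
```

```text
(no output)
```

View pics/a1.png

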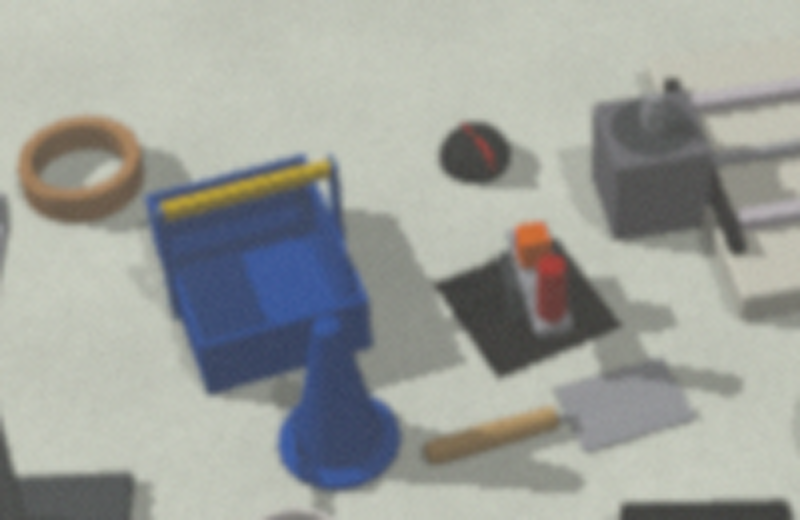

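View pics/b1.png

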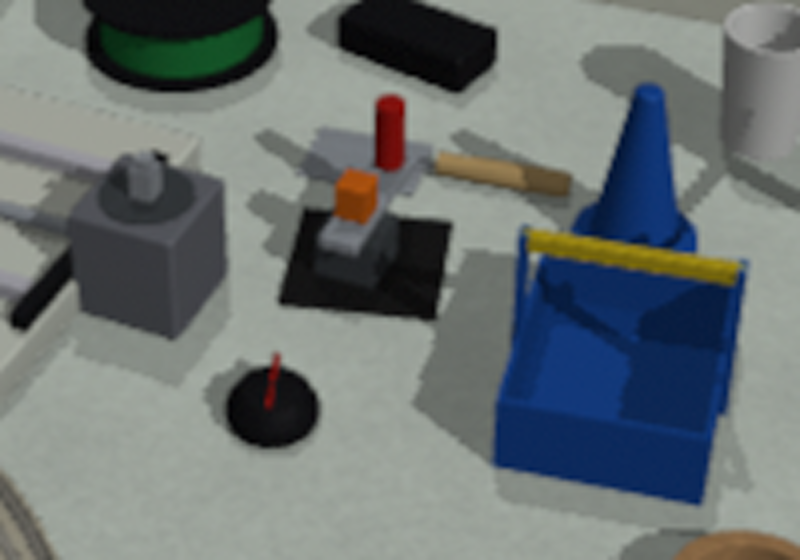

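View pics/a2.png

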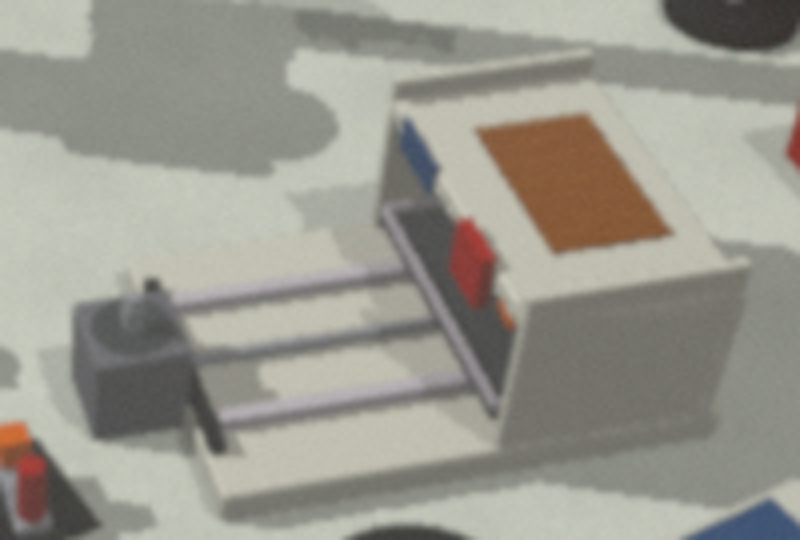

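View pics/b2.png

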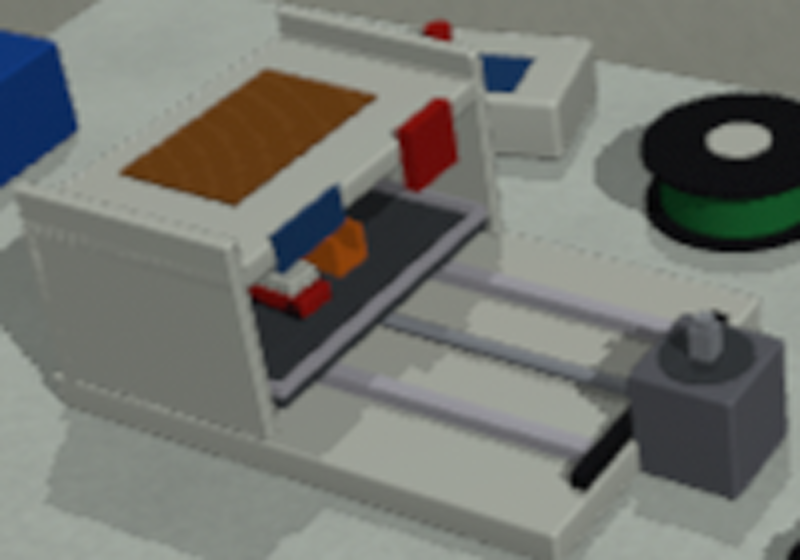

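```bash
cat >> h.py <<'E'
def tri(pa,ua,pb,ub):
    from scipy.optimize import least_squares
    return least_squares(lambda X:np.r_[proj(pa,X)-ua,proj(pb,X)-ub],[500,0,50]).x, 
E
python3 - <<'E'
from h import *
A=eyes.camera('scene');B=eyes.camera('side')
import pickle; pickle.dump((A,B),open('ab.pkl','wb'))
a=lambda u,v:np.array([140+u/4,190+v/4]); b=lambda u,v:np.array([200+u/4,180+v/4])
a2=lambda u,v:np.array([270+u/4,140+v/4]); b2=lambda u,v:np.array([60+u/4,140+v/4])
pts=dict(boss=(a(532,245),b(356,197)),knob=(a(551,289),b(390,133)),knobtop=(a(551,264),b(391,103)),bar1=(a(167,211),b(738,273)),bar2=(a(328,168),b(530,241)),
 shafttop=(a(646,80),b(142,157)), gbFL=(a(610,170),b(225,183)),gbL=(a(594,106),b(180,250)),gbR=(a(710,150),b(150,182)),gb4=(a(680,97),b(72,223)),
 mat1=(a(437,287),b(435,318)),mat2=(a(500,377),b(452,223)),mat3=(a(620,325),b(305,210)),mat4=(a(555,240),b(280,303)),
 hoodc=(a2(520,300),b2(475,62)),hoodd=(a2(745,263),b2(283,12)),hoode=(a2(397,98),b2(237,250)),
 lipF=(a2(493,410),b2(485,212)))
for k,(u,v) in pts.items():
    X=tri(A,u,B,v)[0]; print(k,X.round(1),'res',np.abs(np.r_[proj(A,X)-u,proj(B,X)-v]).max().round(1))
E
python3 - <<'E'
import cv2
a=cv2.imread('pics/scene0.png'); b=cv2.imread('pics/side0.png')
c=cv2.resize(a[225:350,95:195],None,fx=4,fy=4,interpolation=cv2.INTER_CUBIC)
d=cv2.resize(b[175:300,395:495],None,fx=4,fy=4,interpolation=cv2.INTER_CUBIC)
cv2.imwrite('pics/hk.png',cv2.hconcat([c,d]))
E
```

```text
boss [589.8 -25.3  59. ] res 0.6
knob [650.4 -28.7  73.6] res 0.7
knobtop [649.8 -29.   99.8] res 0.8
bar1 [ 529.1 -291.8  113.3] res 1.7
bar2 [ 517.4 -165.9  112.3] res 0.9
shafttop [503.1  93.  123. ] res 0.9
gbFL [547.9  52.4  79.6] res 0.1
gbL [474.5  57.3  77.5] res 1.7
gbR [548.6 121.2  70.2] res 4.5
gb4 [478.5 134.5  74.4] res 0.4
mat1 [556.1 -94.3  -2.2] res 0.8
mat2 [659.9 -72.6  -1.2] res 1.0
mat3 [ 6.37e+02  3.14e+01 -5.00e-01] res 0.8
mat4 [534.1  10.2  -1.9] res 0.7
hoodc [666.  346.1 180.2] res 0.1
hoodd [681.7 524.2 184. ] res 0.5
hoode [401.7 369.4 174.4] res 0.3
lipF [656.8 349.9  53.9] res 0.3
```

View pics/hk.png

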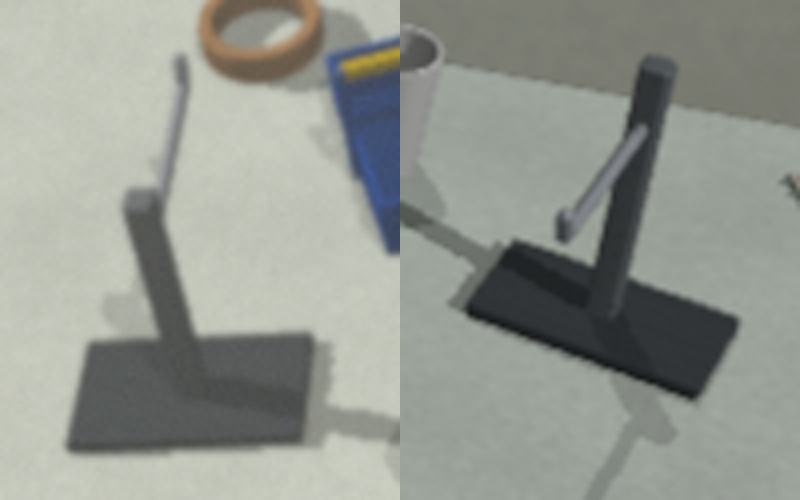

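```bash
python3 - <<'E'
from h import *
import pickle; A,B=pickle.load(open('ab.pkl','rb'))
h=lambda u,v:np.array([95+u/4,225+v/4]); k=lambda u,v:np.array([395+(u-400)/4,175+v/4])
pts=dict(tip=(h(181,57),k(563,212)),post=(h(143,198),k(657,67)),b1=(h(310,338),k(468,310)),b2=(h(302,442),k(517,242)),b3=(h(70,448),k(738,322)),b4=(h(90,345),k(697,398)),elbow=(h(180,88),k(567,235)))
for n,(u,v) in pts.items():
    X=tri(A,u,B,v)[0]; print(n,X.round(1),'res',np.abs(np.r_[proj(A,X)-u,proj(B,X)-v]).max().round(1))
p=eyes.camera('wrist'); T=np.array(p['camera_from_world']); s=ctrl.get_obs()
C=-T[:3,:3].T@T[:3,3]; R=s['eef_rot']; print('cam in tool',R.T@(C-s['eef_pos']), 'axes in tool\n',(R.T@T[:3,:3].T).round(3))
for u,v in [(280,20),(280,210),(280,300)]: print(onz(p,u,v,0).round(), )
E
```

```text
tip [ 554.4 -400.2  184.3] res 0.9
post [ 698.2 -435.4  205.4] res 1.3
b1 [ 676.2 -352.1    2.5] res 0.7
b2 [ 763.5 -371.3    3.5] res 1.3
b3 [ 722.9 -523.     4.4] res 1.3
b4 [ 636.8 -503.7    2.5] res 1.0
elbow [ 562.4 -405.1  162.9] res 0.8
cam in tool [  -0.84000348 -164.39934242   81.93769863] axes in tool
 [[ 1.    -0.001  0.001]
 [ 0.001  0.317 -0.948]
 [ 0.001  0.948  0.317]]
[ 78. 644.   0.]
[266. 572.   0.]
[384. 527.   0.]
```

```bash
python3 -m handwheel '[[[3,-4,3],[0,0,0.1]],[[6,-8,6],[0,0,0.2]],[[8,-12,9],[0,0,0.31]],[[12,-16,9],[0,0,0.31]],[[14,-20,9],[0,0,0.31]],[[17,-23,9],[0,0,0.31]],[[20,-26,9],[0,0,0.31]],[[22,-30,9],[0,0,0.31]],[[25,-33,9],[0,0,0.31]],[[28,-36,9],[0,0,0.31]],[[31,-39,9],[0,0,0.31]],[[33,-42,9],[0,0,0.31]]]' 8.5; python3 -m handwheel '[[[2,-3,0],[0,0,0]],[[4,-6,0],[0,0,0]],[[6,-9,0],[0,0,0]],[[8,-12,0],[0,0,0]],[[8,-13,0],[0,0,0]],[[8,-13,0],[0,0,0]],[[8,-13,0],[0,0,0]]]'
python3 - <<'E'
from h import *
s=ctrl.get_obs(); print(s['time_s'],s['eef_pos'],s['eef_rot'].round(3),s['wrist_force'].round(1))
p=snap('wrist','w1.png')
E
```

```text
time_s: 3.25
eef_pos: [521.9, 203.9, 300.3]
eef_rot: [[0.06, 0.001, -0.998], [0.998, 0.001, 0.06], [0.001, -1.0, -0.001]]
wrist_force: [1.2, 1.0, -0.6]
width: 85.3
time_s: 3.83
eef_pos: [600.2, 75.5, 299.8]
eef_rot: [[0.061, -0.001, -0.998], [0.998, 0.001, 0.061], [0.001, -1.0, 0.001]]
wrist_force: [-0.5, 0.6, -0.1]
width: 85.0
3.8333 [600.18887955  75.47633488 299.79968307] [[ 0.061 -0.001 -0.998]
 [ 0.998  0.001  0.061]
 [ 0.001 -1.     0.001]] [-0.5  0.6 -0.1]
```

View pics/w1.png

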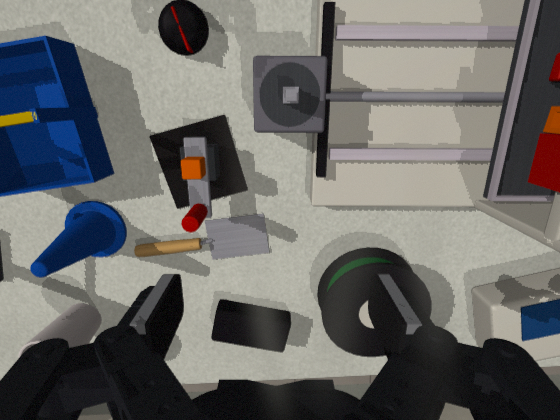

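```bash
python3 - <<'E'
import cv2,pickle
from h import *
p=eyes.camera('wrist'); pickle.dump(p,open('w1.pkl','wb'))
a=cv2.cvtColor(p['color'],cv2.COLOR_RGB2BGR)
cv2.imwrite('pics/w1c.png',cv2.resize(a[40:240,140:340],None,fx=4,fy=4,interpolation=cv2.INTER_CUBIC)[:,:])
E
```

```text
(no output)
```

View pics/w1c.png

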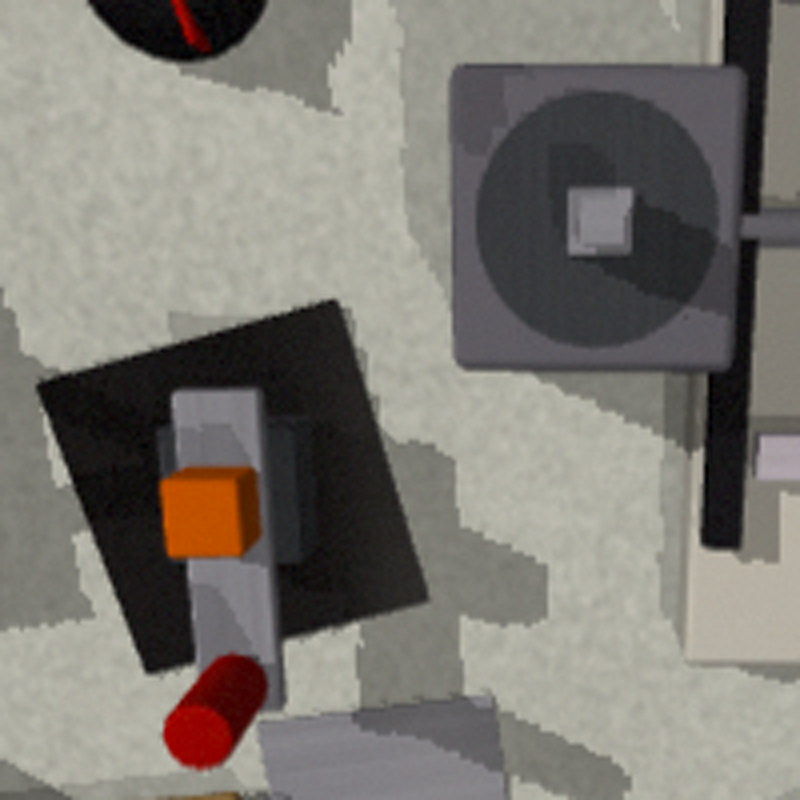

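```bash
python3 - <<'E'
from h import *
import pickle; p=pickle.load(open('w1.pkl','rb'))
q=lambda u,v,z:onz(p,140+u/4,40+v/4,z)
for n,u,v,z in [('boss',205,513,76),('bossTL',162,477,76),('bossTR',244,470,76),('bossBL',168,557,76),('bossBR',247,554,76),('knobtop',197,736,106),('circ',598,220,85),('shaft',604,218,117),
 ('m1',38,384,4),('m2',337,300,4),('m3',428,598,4),('m4',148,672,4),('armL',170,392,48),('armL2',197,650,48),('armR',262,388,48),('armR2',283,703,48)]: print(n,q(u,v,z).round(1))
# mat
M=[q(*m,4) for m in [(38,384),(337,300),(428,598),(148,672)]]; print('mat c',np.mean(M,0), [np.linalg.norm(M[i]-M[i-1]).round(1) for i in range(4)])
E
```

```text
boss [587.  -24.9  76. ]
bossTL [575.5 -36.1  76. ]
bossTR [574.9 -11.5  76. ]
bossBL [599.7 -37.9  76. ]
bossBR [600.2 -13.9  76. ]
knobtop [647.  -28.3 106. ]
circ [511.4  96.1  85. ]
shaft [511.5  96.3 117. ]
m1 [551.8 -95.5   4. ]
m2 [530.2  10.3   4. ]
m3 [635.5  32.1   4. ]
m4 [657.5 -73.7   4. ]
armL [553.4 -38.   48. ]
armL2 [637.5 -41.5  48. ]
armR [553.9  -9.2  48. ]
armR2 [657.8 -15.2  48. ]
mat c [593.76091457 -31.71350732   4.        ] [np.float64(107.9), np.float64(108.0), np.float64(107.5), np.float64(108.1)]
```

```bash
python3 -m handwheel '[[[-0.5,-3,-3],[0,0,0]],[[-1,-6,-6],[0,0,0]],[[-1.3,-10,-9],[0,0,0]],[[-1.3,-10,-10],[0,0,0]],[[-1.3,-10,-10],[0,0,0]],[[-1.3,-10,-10],[0,0,0]]]'
python3 - <<'E'
from h import *
import pickle
p=snap('wrist','w2.png');pickle.dump(p,open('w2.pkl','wb'));print(ctrl.get_obs()['eef_pos'])
a=cv2.imread('pics/w2.png'); cv2.imwrite('pics/w2c.png',cv2.resize(a[150:350,180:380],None,fx=3,fy=3,interpolation=cv2.INTER_CUBIC))
E
python3 -m handwheel '[[[-3,3,3],[0,0,0]],[[-6,6,4],[0,0,0]],[[-7.6,10,4],[0,0,0]],[[-7.6,12.1,4],[0,0,0]],[[-7.6,12.1,4],[0,0,0]],[[-7.6,12.1,4],[0,0,0]]]'
python3 - <<'E'
from h import *
import pickle
p=snap('wrist','w3.png');pickle.dump(p,open('w3.pkl','wb'));print(ctrl.get_obs()['eef_pos'])
a=cv2.imread('pics/w3.png'); cv2.imwrite('pics/w3c.png',cv2.resize(a[150:350,180:380],None,fx=3,fy=3,interpolation=cv2.INTER_CUBIC))
E
```

```text
time_s: 4.43
eef_pos: [586.4, -23.1, 199.4]
eef_rot: [[0.059, -0.002, -0.998], [0.998, 0.001, 0.059], [0.001, -1.0, 0.002]]
wrist_force: [0.2, 0.7, 0.2]
width: 84.9
[587.74648176 -22.92095445 200.91255715]
time_s: 4.98
eef_pos: [512.3, 99.6, 242.7]
eef_rot: [[0.054, 0.005, -0.999], [0.999, 0.0, 0.054], [0.001, -1.0, -0.005]]
wrist_force: [-0.0, 0.1, -0.1]
width: 84.9
[512.47845205  98.39397785 242.1430779 ]
```

View pics/w2c.png

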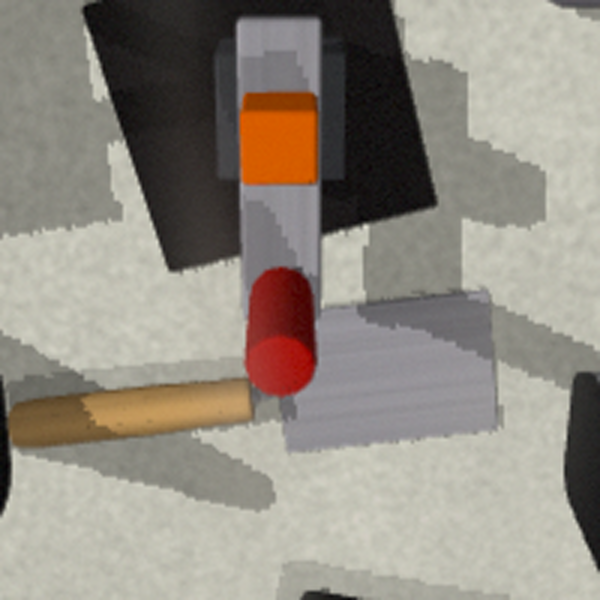

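View pics/w3c.png

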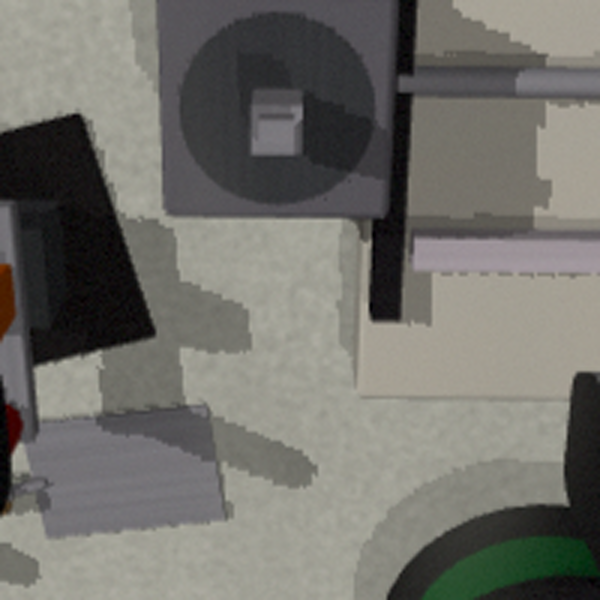

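```bash
python3 - <<'E'
from h import *
import pickle; p=pickle.load(open('w2.pkl','rb'));r=pickle.load(open('w3.pkl','rb'))
print(onz(p,180+279/3,150+146.5/3,76),onz(p,180+281/3,150+366/3,106),proj(p,[587.7,-22.9,200.9]),proj(p,[587.7,-22.9,100]))
print(onz(r,180+276/3,150+137/3,117)); 
for u,v in [(162,214),(388,214),(158,0),(395,0)]: print(onz(r,180+u/3,150+v/3,85))
print(ctrl.get_obs()['eef_rot'].round(4))
E
```

```text
[587.92566721 -26.13857655  76.        ] [646.58706303 -28.88998723 106.        ] [277.28132015 261.02343796] [276.61129472 206.26856281]
[512.2798889   95.68711785 117.        ]
[547.27602061  53.42501149  85.        ]
[551.48616504 132.40495914  85.        ]
[473.11047971  59.10746354  85.        ]
[477.21912383 136.16418135  85.        ]
[[ 5.610e-02  4.100e-03 -9.984e-01]
 [ 9.984e-01  1.000e-04  5.610e-02]
 [ 3.000e-04 -1.000e+00 -4.100e-03]]
```

```bash
python3 -m handwheel '[[[3,-3,0],[0,0,0]],[[6,-6,-1],[0,0,0]],[[7.6,-9,-2],[0,0,0]],[[7.6,-12.4,-4],[0,0,0]],[[7.6,-12.4,-8],[0,0,0]],[[7.6,-12.4,-10],[0,0,0]],[[7.6,-12.4,-10],[0,0,0]],[[7.6,-12.4,-10],[0,0,0]],[[7.6,-12.4,-10],[0,0,0]],[[7.6,-12.4,-10],[0,0,0]]]' 6
```

```text
time_s: 5.87
eef_pos: [589.8, -27.6, 142.6]
eef_rot: [[0.059, 0.005, -0.998], [0.998, -0.001, 0.059], [-0.0, -1.0, -0.005]]
wrist_force: [0.2, -0.2, -0.2]
width: 59.7
```

```bash
python3 -m handwheel '[[[-0.1,0.1,-3],[0,0,0]],[[-0.1,0.1,-6],[0,0,0]],[[-0.1,0.1,-7.8],[0,0,0]],[[-0.1,0.1,-7.8],[0,0,0]],[[-0.1,0.1,-7.8],[0,0,0]],[[-0.1,0.1,-7.8],[0,0,0]]]'; python3 - <<'E'
from h import *
snap('wrist','w4.png');s=ctrl.get_obs();print(s['eef_pos'],s['wrist_force'])
E
```

```text
time_s: 6.37
eef_pos: [588.7, -26.5, 64.4]
eef_rot: [[0.059, 0.004, -0.998], [0.998, -0.001, 0.059], [-0.0, -1.0, -0.004]]
wrist_force: [-0.1, -0.9, -0.1]
width: 60.2
[589.05264674 -26.64988985  64.6988411 ] [0.2289211 0.5044927 0.2439931]
```

View pics/w4.png

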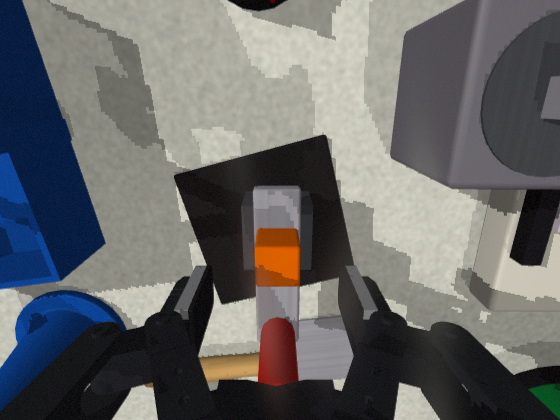

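```bash
python3 -m handwheel '[[[0,0,0],[0,0,0]],[[0,0,0],[0,0,0]],[[0,0,0],[0,0,0]],[[0,0,0],[0,0,0]],[[0,0,0],[0,0,0]],[[0,0,0],[0,0,0]],[[0,0,0],[0,0,0]],[[0,0,0],[0,0,0]]]' 1.5;  python3 -m handwheel '[[[0,0,2],[0,0,0]],[[0,0,4],[0,0,0]],[[0,0,7],[0,0,0]],[[0,0,10],[0,0,0]],[[0,0,13],[0,0,0]],[[0,0,13],[0,0,0]],[[0,0,13],[0,0,0]],[[0,0,13],[0,0,0]]]'; python3 - <<'E'
from h import *
snap('wrist','w5.png');snap('side','s5.png')
E
```

```text
time_s: 7.08
eef_pos: [586.5, -26.4, 61.8]
eef_rot: [[0.06, -0.0, -0.998], [0.998, 0.0, 0.06], [0.0, -1.0, 0.0]]
wrist_force: [0.3, 0.0, 0.5]
width: 15.0
time_s: 7.75
eef_pos: [586.2, -26.4, 191.5]
eef_rot: [[0.06, -0.001, -0.998], [0.998, 0.0, 0.06], [0.0, -1.0, 0.001]]
wrist_force: [0.7, 1.3, -0.3]
width: 15.2
```

View pics/w5.png

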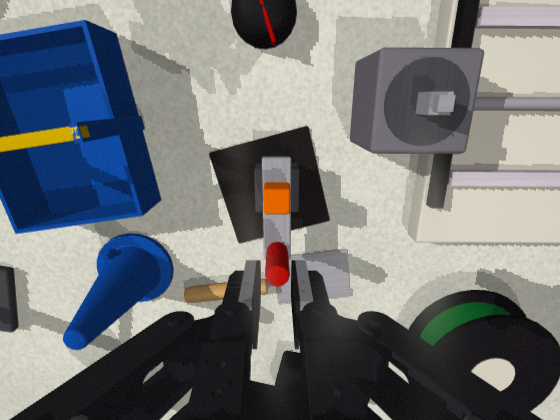

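View pics/s5.png

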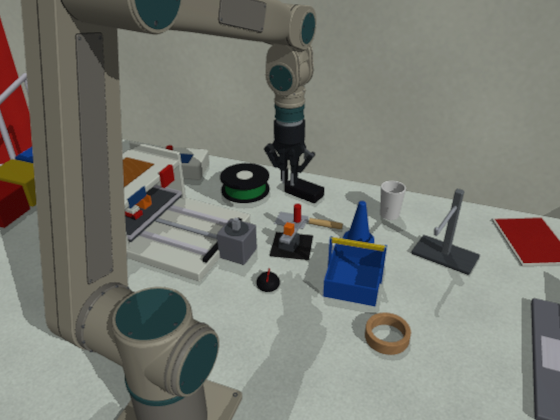

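```bash
python3 - <<'E'
from h import *
s=ctrl.get_obs();e=s['eef_pos'];print(e,s['width'],s['qpos'].round(4))
A=snap('scene','a5.png');B=snap('side','b5.png');W=eyes.camera('wrist')
for p in (A,B,W): print(proj(p,e),proj(p,e-[0,0,11]),proj(p,e+[0,0,100]))
a=cv2.imread('pics/a5.png');b=cv2.imread('pics/b5.png')
u,v=map(int,proj(A,e));c=cv2.resize(a[v-60:v+70,u-50:u+50],None,fx=4,fy=4,interpolation=cv2.INTER_CUBIC);cv2.circle(c,(200,240),3,(0,255,0),-1)
u,v=map(int,proj(B,e));d=cv2.resize(b[v-60:v+70,u-50:u+50],None,fx=4,fy=4,interpolation=cv2.INTER_CUBIC);cv2.circle(d,(200,240),3,(0,255,0),-1)
cv2.imwrite('pics/ab5.png',cv2.hconcat([c,d]))
E
```

```text
[585.19292163 -26.2196838  190.04718843] 14.716670587036708 [-0.1551  0.221  -0.1406  1.2126  0.     -0.0953]
[271.58245474 219.16948643] [271.58903246 221.95039455] [271.51950549 192.55600308]
[288.29236218 189.62935696] [288.28028531 193.19340126] [288.40763459 155.61095401]
[276.82574848 257.60808854] [276.75735647 249.22882087] [278.20106129 426.10896689]
```

View pics/ab5.png

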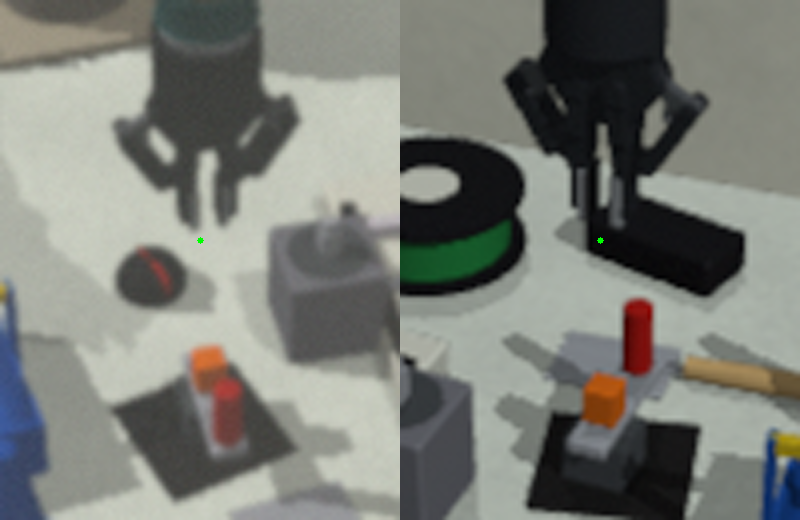

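```bash
python3 - <<'E'
from h import *
A=eyes.camera('scene');B=eyes.camera('side');W=eyes.camera('wrist');e=ctrl.get_obs()['eef_pos'];print(e)
for ua,ub in [((190,228),(222,228)),((230,222),(188,222))]:
    u=np.array([221+ua[0]/4,159+ua[1]/4]);v=np.array([238+ub[0]/4,129+ub[1]/4]);X=tri(A,u,B,v)[0];print(X.round(1),np.abs(np.r_[proj(A,X)-u,proj(B,X)-v]).max().round(2),proj(W,X).round())
a=cv2.cvtColor(W['color'],cv2.COLOR_RGB2BGR);cv2.imwrite('pics/w6c.png',cv2.resize(a[220:420,180:380],None,fx=3,fy=3,interpolation=cv2.INTER_CUBIC))
print(ctrl.get_obs()['eef_pos'],ctrl.get_obs()['qpos'])
E
```

```text
[586.15744666 -26.38584548 191.12823627]
[585.9 -38.1 204.3] 0.81 [254. 271.]
[588.4 -11.5 203.2] 1.72 [305. 271.]
[586.15744666 -26.38584548 191.12823627] [-1.55127211e-01  2.20584379e-01 -1.38852544e-01  1.21274050e+00
 -1.37181706e-05 -9.53240779e-02]
```

View pics/w6c.png

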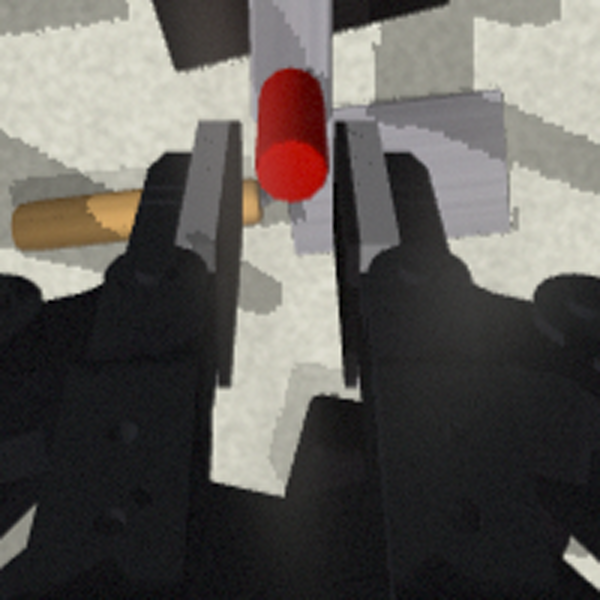

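```bash
python3 -m handwheel '[[[0.1,0,-3],[0,0,0]],[[0.2,0,-6],[0,0,0]],[[0.2,0,-9],[0,0,0]],[[0.2,0,-12],[0,0,0]],[[0.2,0,-14],[0,0,0]],[[0.2,0,-14.7],[0,0,0]],[[0.2,0,-14.7],[0,0,0]],[[0.2,0,-14.7],[0,0,0]]]' 4; python3 - <<'E'
from h import *
A=snap('scene','a6.png');B=snap('side','b6.png');W=snap('wrist','w6.png');e=ctrl.get_obs()['eef_pos'];print(e)
a=cv2.imread('pics/a6.png');b=cv2.imread('pics/b6.png')
c=cv2.resize(a[200:300,220:320],None,fx=4,fy=4,interpolation=cv2.INTER_CUBIC)
d=cv2.resize(b[180:280,240:340],None,fx=4,fy=4,interpolation=cv2.INTER_CUBIC)
cv2.imwrite('pics/ab6.png',cv2.hconcat([c,d]))
E
```

```text
time_s: 8.82
eef_pos: [589.0, -26.5, 45.4]
eef_rot: [[0.06, 0.0, -0.998], [0.998, -0.0, 0.06], [-0.0, -1.0, -0.0]]
wrist_force: [0.0, -0.1, 0.1]
width: 40.3
[590.55120835 -26.75120279  47.02131772]
```

View pics/ab6.png

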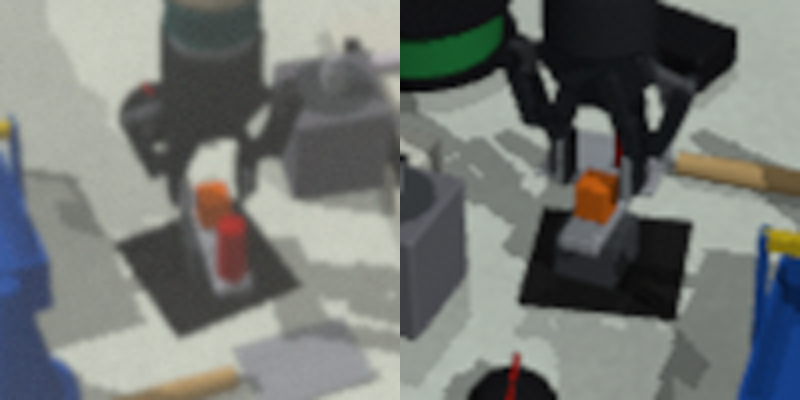

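View pics/w6.png

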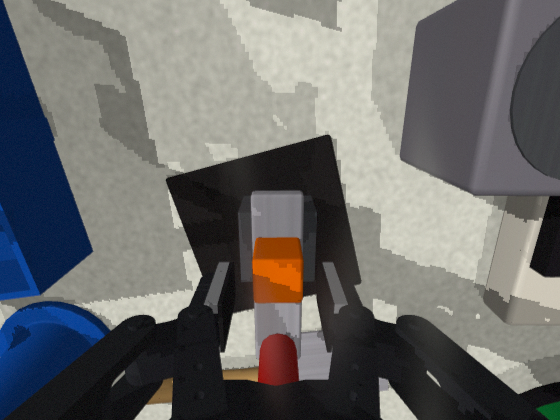

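```bash
python3 -m handwheel '[[[0,0,-0.5],[0,0,0]],[[-0.1,0,-1.0],[0,0,0]],[[-0.1,0,-1.0],[0,0,0]],[[-0.1,0,-1.0],[0,0,0]]]'; python3 -m handwheel '[[[0,0,0],[0,0,0]],[[0,0,0],[0,0,0]],[[0,0,0],[0,0,0]],[[0,0,0],[0,0,0]],[[0,0,0],[0,0,0]],[[0,0,0],[0,0,0]]]' 1.5;  python3 -m handwheel '[[[0,0,1],[0,0,0]],[[0,0,2],[0,0,0]],[[0,0,3],[0,0,0]],[[0,0,3],[0,0,0]]]'; python3 - <<'E'
from h import *
snap('wrist','w7.png');snap('side','s7.png');print(ctrl.get_obs())
E
```

```text
time_s: 9.3
eef_pos: [587.0, -26.3, 34.6]
eef_rot: [[0.06, -0.001, -0.998], [0.998, 0.0, 0.06], [0.0, -1.0, 0.001]]
wrist_force: [-0.7, 0.3, -0.6]
width: 39.8
time_s: 9.8
eef_pos: [587.6, -26.1, 35.1]
eef_rot: [[0.06, 0.0, -0.998], [0.998, 0.001, 0.06], [0.001, -1.0, -0.0]]
wrist_force: [-1.1, 2.1, 2.4]
width: 22.5
time_s: 10.13
eef_pos: [589.5, -26.9, 67.5]
eef_rot: [[0.06, 0.004, -0.998], [0.998, -0.001, 0.06], [-0.001, -1.0, -0.004]]
wrist_force: [1.2, 0.5, -4.2]
width: 22.6
{'time_s': 10.2333, 'qpos': array([-1.54985847e-01,  3.24202418e-01, -2.85752595e-01,  9.58836657e-01,
       -2.52471196e-04, -9.49999071e-02]), 'joint_vel': array([-0.00010296,  0.01174845, -0.02015332,  0.00128246,  0.00177425,
        0.0003938 ]), 'effort': array([ 1.20647770e-02, -4.66307616e+01,  2.81188971e+01, -6.49524503e-02,
        3.76064781e-03, -7.54859002e-06]), 'eef_pos': array([588.39217438, -26.72704437,  65.8226691 ]), 'eef_rot': array([[ 5.99506525e-02,  1.94165409e-03, -9.98199454e-01],
       [ 9.98201244e-01, -5.58895879e-04,  5.99496729e-02],
       [-4.41488033e-04, -9.99997959e-01, -1.97166771e-03]]), 'wrist_force': array([ 0.40136108,  0.45506612, -5.20589781]), 'torque': array([-0.02904155,  0.00088803, -0.06267442]), 'width': 22.623398360535028}
```

View pics/w7.png

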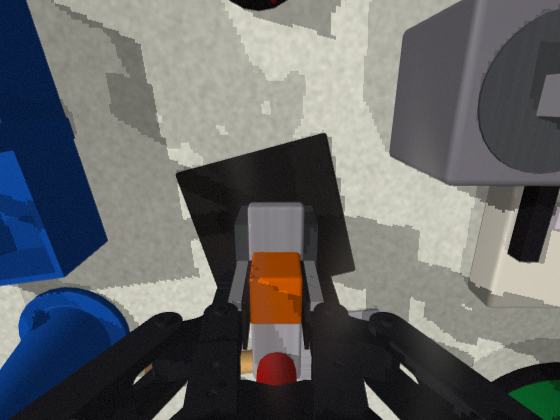

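```bash
python3 -m handwheel '[[[0,0,3],[0,0,0]],[[0,0,6],[0,0,0]],[[0,0,9.5],[0,0,0]],[[-2,3,9.5],[0,0,0]],[[-4,6,9.5],[0,0,0]],[[-6,9,9.5],[0,0,0]],[[-7.6,12.1,9.5],[0,0,0]],[[-7.6,12.2,9.5],[0,0,0]],[[-7.6,12.2,9.5],[0,0,0]],[[-7.6,12.2,9.5],[0,0,0]],[[-7.6,12.2,9.5],[0,0,0]]]'; python3 - <<'E'
from h import *
W=snap('wrist','w8.png');A=snap('scene','a8.png');B=snap('side','b8.png');print(ctrl.get_obs()['eef_pos'])
a=cv2.imread('pics/a8.png');b=cv2.imread('pics/b8.png')
c=cv2.resize(a[170:270,250:350],None,fx=4,fy=4,interpolation=cv2.INTER_CUBIC)
d=cv2.resize(b[160:260,190:290],None,fx=4,fy=4,interpolation=cv2.INTER_CUBIC)
cv2.imwrite('pics/ab8.png',cv2.hconcat([c,d]))
E
```

```text
time_s: 11.15
eef_pos: [512.1, 94.9, 159.8]
eef_rot: [[0.061, 0.0, -0.998], [0.998, -0.0, 0.061], [-0.0, -1.0, -0.0]]
wrist_force: [-0.0, -0.4, -4.6]
width: 22.9
[512.21135804  94.65804115 159.82563028]
```

View pics/ab8.png

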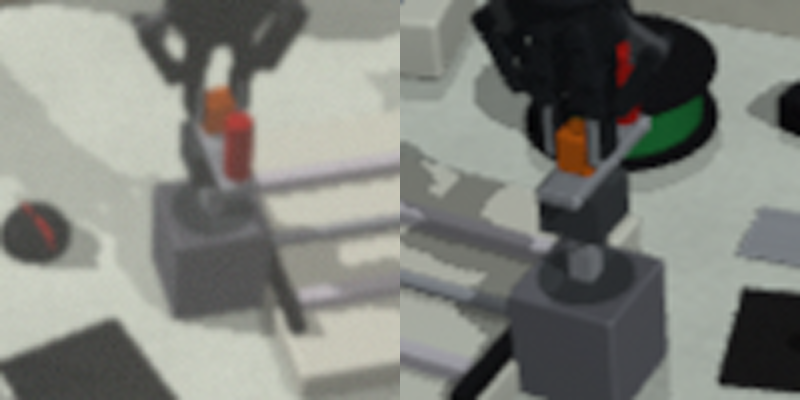

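View pics/w8.png

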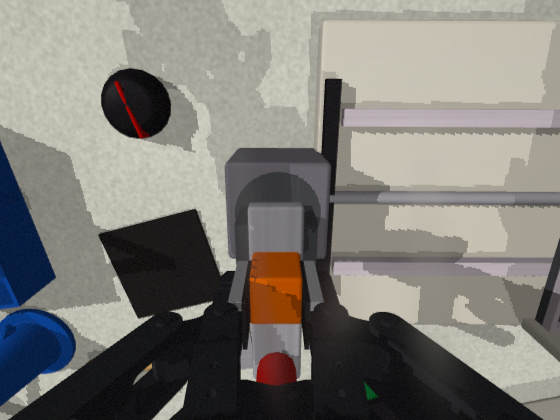

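```bash
python3 -m handwheel '[[[0,0.1,-0.8],[0,0,0]],[[0,0.1,-1.4],[0,0,0]],[[0,0.1,-1.9],[0,0,0]],[[0,0.1,-2.2],[0,0,0]],[[0,0.1,-2.2],[0,0,0]],[[0,0.1,-2.2],[0,0,0]]]'; python3 -m handwheel '[[[0,0,-0.3],[0,0,0]],[[0,0,-0.6],[0,0,0]],[[0,0,-0.6],[0,0,0]]]'
```

```text
time_s: 11.8
eef_pos: [511.2, 96.5, 137.4]
eef_rot: [[0.06, -0.001, -0.998], [0.998, -0.0, 0.06], [-0.0, -1.0, 0.001]]
wrist_force: [0.5, -0.3, -5.5]
width: 22.4
time_s: 12.05
eef_pos: [511.2, 96.6, 131.4]
eef_rot: [[0.06, -0.001, -0.998], [0.998, -0.0, 0.06], [-0.0, -1.0, 0.001]]
wrist_force: [-0.7, -0.7, -5.1]
width: 22.8
```

Free so far; foot about 100 mm, below the shoulder of the shaft. Continue down.

```bash
python3 -m handwheel '[[[0,0,-0.4],[0,0,0]],[[0,0,-0.8],[0,0,0]],[[0,0,-1.2],[0,0,0]],[[0,0,-1.4],[0,0,0]],[[0,0,-1.4],[0,0,0]]]'
```

```text
time_s: 12.47
eef_pos: [510.8, 96.5, 117.1]
eef_rot: [[0.06, -0.002, -0.998], [0.998, -0.0, 0.06], [-0.0, -1.0, 0.002]]
wrist_force: [-0.5, 0.2, -4.9]
width: 22.7
```

```bash
 python3 - <<'E'
from h import *
W=snap('wrist','w9.png');A=snap('scene','a9.png');B=snap('side','b9.png');print(ctrl.get_obs()['eef_pos'])
a=cv2.imread('pics/a9.png');b=cv2.imread('pics/b9.png')
c=cv2.resize(a[170:270,250:350],None,fx=4,fy=4,interpolation=cv2.INTER_CUBIC)
d=cv2.resize(b[160:260,190:290],None,fx=4,fy=4,interpolation=cv2.INTER_CUBIC)
cv2.imwrite('pics/ab9.png',cv2.hconcat([c,d]))
E
```

```text
[511.67857837  96.54960791 117.9755362 ]
```

View pics/ab9.png

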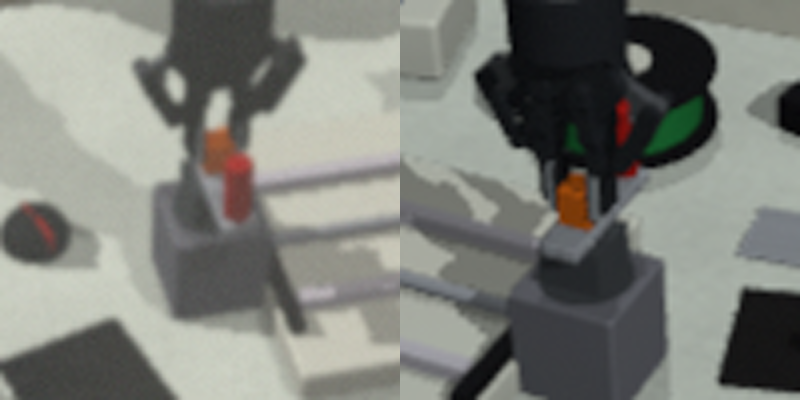

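```bash
python3 -m handwheel '[[[0,0,-0.2],[0,0,0]],[[0,0,-0.2],[0,0,0]]]'; python3 -m handwheel '[[[0,0,0],[0,0,0]],[[0,0,0],[0,0,0]],[[0,0,0],[0,0,0]],[[0,0,0],[0,0,0]]]' 4.2;  python3 -m handwheel '[[[0,0,3],[0,0,0]],[[0,0,6],[0,0,0]],[[0,0,9],[0,0,0]],[[0,0,10],[0,0,0]],[[0,0,10],[0,0,0]],[[0,0,10],[0,0,0]]]'; python3 - <<'E'
from h import *
import pickle
W=snap('wrist','w10.png');pickle.dump(W,open('w10.pkl','wb'));print(ctrl.get_obs()['eef_pos'])
a=cv2.imread('pics/w10.png');cv2.imwrite('pics/w10c.png',cv2.resize(a[120:320,180:380],None,fx=3,fy=3,interpolation=cv2.INTER_CUBIC))
E
```

```text
time_s: 12.78
eef_pos: [512.1, 96.6, 116.2]
eef_rot: [[0.06, 0.001, -0.998], [0.998, 0.0, 0.06], [0.0, -1.0, -0.001]]
wrist_force: [0.5, -0.7, -4.1]
width: 22.8
time_s: 13.12
eef_pos: [512.4, 96.6, 116.8]
eef_rot: [[0.06, 0.002, -0.998], [0.998, 0.0, 0.06], [0.0, -1.0, -0.002]]
wrist_force: [0.2, 0.1, 0.4]
width: 42.2
time_s: 13.62
eef_pos: [511.9, 96.6, 216.1]
eef_rot: [[0.06, 0.001, -0.998], [0.998, 0.0, 0.06], [0.0, -1.0, -0.001]]
wrist_force: [0.2, 0.3, 0.1]
width: 42.2
[510.83648733  96.50806148 214.73534277]
```

View pics/w10c.png

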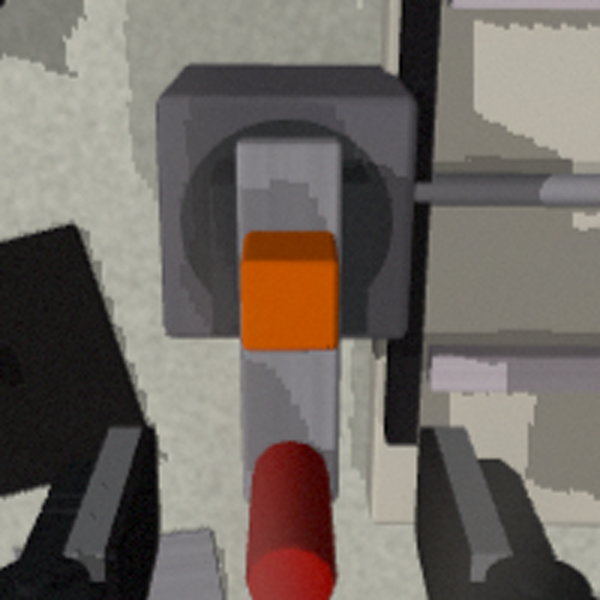

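```bash
 python3 - <<'E'
from h import *
import pickle
W=pickle.load(open('w10.pkl','rb'))
b=onz(W,180+289/3,120+306/3,157);k=onz(W,180+290/3,120+580/3,187);print(b,k,k-b)
E
```

```text
[512.7063442   96.40604325 157.        ] [569.30244741  93.29013915 187.        ] [56.59610321 -3.11590411 30.        ]
```

```bash
python3 -m handwheel '[[[3,-0.2,0],[0,0,0]],[[6,-0.3,0],[0,0,0]],[[6.1,-0.3,-2],[0,0,0]],[[6.1,-0.3,-4],[0,0,0]],[[6.1,-0.3,-6],[0,0,0]],[[6.1,-0.3,-8.2],[0,0,0]],[[6.1,-0.3,-8.2],[0,0,0]],[[6.1,-0.3,-8.2],[0,0,0]]]';python3 -m handwheel '[[[0,0,0],[0,0,0]],[[0,0,0],[0,0,0]],[[0,0,0],[0,0,0]],[[0,0,0],[0,0,0]],[[0,0,0],[0,0,0]],[[0,0,0],[0,0,0]]]' 1.5; python3 - <<'E'
from h import *
W=snap('wrist','w11.png');print(ctrl.get_obs()['eef_pos'],ctrl.get_obs()['width'],ctrl.get_obs()['wrist_force'])
E
```

```text
time_s: 14.33
eef_pos: [569.5, 93.4, 130.6]
eef_rot: [[0.06, -0.007, -0.998], [0.998, -0.0, 0.06], [-0.001, -1.0, 0.007]]
wrist_force: [-0.4, -0.6, 0.1]
width: 41.8
time_s: 14.83
eef_pos: [573.4, 93.6, 135.0]
eef_rot: [[0.06, 0.002, -0.998], [0.998, 0.0, 0.06], [0.0, -1.0, -0.002]]
wrist_force: [0.1, 0.7, 2.0]
width: 20.7
[573.40061934  93.64424298 134.92667794] 20.097268825128314 [-0.06705067  0.47222734  1.83417697]
```

View pics/w11.png

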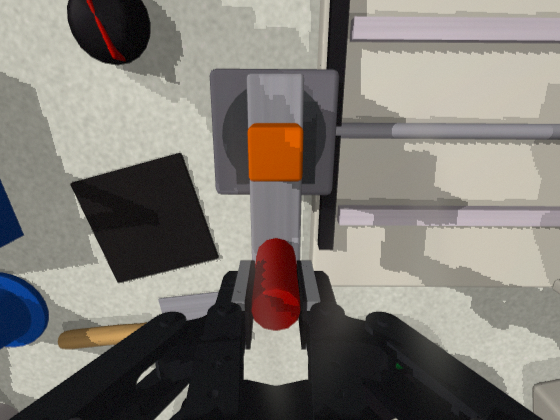

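```bash
 python3 - <<'E'
import numpy as np
t=np.radians(-3.3)
for s in (-1,1):
  for base in (0,180):
    b=t+s*0+np.radians(base)
    print(s,base,[[float(round(6*(np.cos(b+s*np.radians(f))-np.cos(b)),2)),float(round(6*(np.sin(b+s*np.radians(f))-np.sin(b)),2))] for f in range(15,181,15)])
E
```

```text
-1 0 [[-0.29, -1.54], [-0.98, -2.95], [-2.0, -4.13], [-3.29, -5.01], [-4.77, -5.53], [-6.34, -5.64], [-7.87, -5.35], [-9.28, -4.67], [-10.47, -3.65], [-11.35, -2.35], [-11.87, -0.87], [-11.98, 0.69]]
-1 180 [[0.29, 1.54], [0.98, 2.95], [2.0, 4.13], [3.29, 5.01], [4.77, 5.53], [6.34, 5.64], [7.87, 5.35], [9.28, 4.67], [10.47, 3.65], [11.35, 2.35], [11.87, 0.87], [11.98, -0.69]]
1 0 [[-0.11, 1.56], [-0.63, 3.04], [-1.51, 4.34], [-2.7, 5.36], [-4.11, 6.04], [-5.64, 6.34], [-7.21, 6.22], [-8.69, 5.71], [-9.98, 4.83], [-11.0, 3.64], [-11.69, 2.23], [-11.98, 0.69]]
1 180 [[0.11, -1.56], [0.63, -3.04], [1.51, -4.34], [2.7, -5.36], [4.11, -6.04], [5.64, -6.34], [7.21, -6.22], [8.69, -5.71], [9.98, -4.83], [11.0, -3.64], [11.69, -2.23], [11.98, -0.69]]
```

```bash
python3 -m handwheel '[[[-0.29,-1.54,0],[0,0,0]],[[-0.98,-2.95,0],[0,0,0]],[[-2.0,-4.13,0],[0,0,0]],[[-2.0,-4.13,0],[0,0,0]]]'
```

```text
time_s: 15.22
eef_pos: [553.3, 52.2, 135.1]
eef_rot: [[0.061, 0.003, -0.998], [0.998, 0.002, 0.061], [0.003, -1.0, -0.003]]
wrist_force: [1.7, 2.5, 1.0]
width: 20.0
```

```bash
python3 -m handwheel '[[[-1.29,-0.88,0],[0,0,0]],[[-2.77,-1.40,0],[0,0,0]],[[-4.34,-1.51,0],[0,0,0]],[[-5.87,-1.22,0],[0,0,0]],[[-7.28,-0.54,0],[0,0,0]],[[-8.47,0.48,0],[0,0,0]],[[-9.35,1.78,0],[0,0,0]],[[-9.87,3.26,0],[0,0,0]],[[-9.98,4.82,0],[0,0,0]]]'
python3 -m handwheel '[[[0.29,1.54,0],[0,0,0]],[[0.98,2.95,0],[0,0,0]],[[2.0,4.13,0],[0,0,0]],[[3.29,5.01,0],[0,0,0]],[[4.77,5.53,0],[0,0,0]],[[6.34,5.64,0],[0,0,0]],[[7.87,5.35,0],[0,0,0]],[[9.28,4.67,0],[0,0,0]],[[10.47,3.65,0],[0,0,0]],[[11.35,2.35,0],[0,0,0]],[[11.87,0.87,0],[0,0,0]],[[11.98,-0.69,0],[0,0,0]]]'
```

```text
time_s: 15.97
eef_pos: [452.1, 97.2, 135.0]
eef_rot: [[0.062, 0.0, -0.998], [0.998, -0.01, 0.062], [-0.01, -1.0, -0.001]]
wrist_force: [-0.8, -7.5, 5.2]
width: 20.5
time_s: 16.97
eef_pos: [572.9, 97.1, 134.9]
eef_rot: [[0.057, -0.0, -0.998], [0.998, 0.008, 0.057], [0.008, -1.0, 0.001]]
wrist_force: [-2.1, 9.3, 3.5]
width: 20.4
```

```bash
 python3 - <<'E'
from h import *
snap('side','s12.png');snap('wrist','w12.png');s=ctrl.get_obs();print(s['eef_pos'],s['wrist_force'])
E
```

```text
[572.89866801  94.29787614 134.73210105] [-1.13876713  5.01430998  5.20358585]
```

View pics/s12.png

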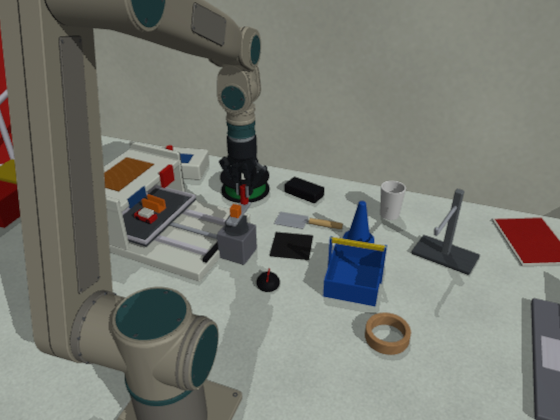

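View pics/w12.png

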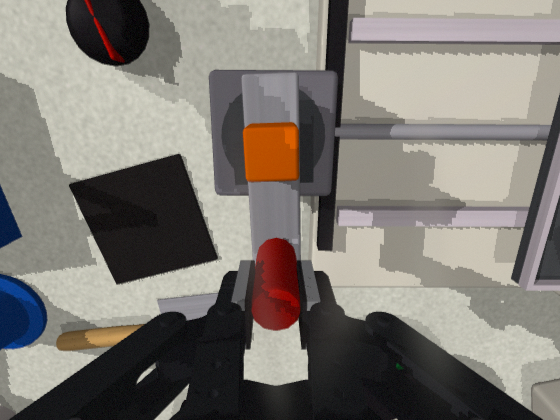

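One turn done and the bed has come out about a third. Two more turns.

```bash
python3 -m handwheel '[[[-0.29,-1.54,0],[0,0,0]],[[-0.98,-2.95,0],[0,0,0]],[[-2.0,-4.13,0],[0,0,0]],[[-3.29,-5.01,0],[0,0,0]],[[-4.77,-5.53,0],[0,0,0]],[[-6.34,-5.64,0],[0,0,0]],[[-7.87,-5.35,0],[0,0,0]],[[-9.28,-4.67,0],[0,0,0]],[[-10.47,-3.65,0],[0,0,0]],[[-11.35,-2.35,0],[0,0,0]],[[-11.87,-0.87,0],[0,0,0]],[[-11.98,0.69,0],[0,0,0]]]'
python3 -m handwheel '[[[0.29,1.54,0],[0,0,0]],[[0.98,2.95,0],[0,0,0]],[[2.0,4.13,0],[0,0,0]],[[3.29,5.01,0],[0,0,0]],[[4.77,5.53,0],[0,0,0]],[[6.34,5.64,0],[0,0,0]],[[7.87,5.35,0],[0,0,0]],[[9.28,4.67,0],[0,0,0]],[[10.47,3.65,0],[0,0,0]],[[11.35,2.35,0],[0,0,0]],[[11.87,0.87,0],[0,0,0]],[[11.98,-0.69,0],[0,0,0]]]'
python3 -m handwheel '[[[-0.29,-1.54,0],[0,0,0]],[[-0.98,-2.95,0],[0,0,0]],[[-2.0,-4.13,0],[0,0,0]],[[-3.29,-5.01,0],[0,0,0]],[[-4.77,-5.53,0],[0,0,0]],[[-6.34,-5.64,0],[0,0,0]],[[-7.87,-5.35,0],[0,0,0]],[[-9.28,-4.67,0],[0,0,0]],[[-10.47,-3.65,0],[0,0,0]],[[-11.35,-2.35,0],[0,0,0]],[[-11.87,-0.87,0],[0,0,0]],[[-11.98,0.69,0],[0,0,0]]]'
python3 -m handwheel '[[[0.29,1.54,0],[0,0,0]],[[0.98,2.95,0],[0,0,0]],[[2.0,4.13,0],[0,0,0]],[[3.29,5.01,0],[0,0,0]],[[4.77,5.53,0],[0,0,0]],[[6.34,5.64,0],[0,0,0]],[[7.87,5.35,0],[0,0,0]],[[9.28,4.67,0],[0,0,0]],[[10.47,3.65,0],[0,0,0]],[[11.35,2.35,0],[0,0,0]]]'
```

```text
time_s: 18.07
eef_pos: [452.1, 96.9, 135.0]
eef_rot: [[0.062, 0.0, -0.998], [0.998, -0.011, 0.062], [-0.011, -1.0, -0.001]]
wrist_force: [-1.3, -7.4, 6.7]
width: 20.1
time_s: 19.07
eef_pos: [572.9, 97.0, 134.9]
eef_rot: [[0.057, -0.0, -0.998], [0.998, 0.007, 0.057], [0.007, -1.0, 0.0]]
wrist_force: [-3.0, 8.4, 4.8]
width: 20.4
time_s: 20.07
eef_pos: [452.1, 96.9, 135.0]
eef_rot: [[0.062, 0.0, -0.998], [0.998, -0.011, 0.062], [-0.011, -1.0, -0.001]]
wrist_force: [-1.8, -8.4, 6.0]
width: 20.1
time_s: 20.9
eef_pos: [564.4, 127.5, 134.8]
eef_rot: [[0.057, -0.005, -0.998], [0.998, 0.007, 0.057], [0.006, -1.0, 0.005]]
wrist_force: [-6.9, 8.0, 8.8]
width: 20.1
```

```bash
python3 -m handwheel '[[[0.52,-1.48,0],[0,0,0]],[[0.65,-2.4,0],[0,0,0]],[[0.63,-3.04,0],[0,0,0]],[[0.63,-3.04,0],[0,0,0]]]'
python3 -m handwheel '[[[0,-0.2,0],[0,0,0]],[[0,-0.4,0],[0,0,0]],[[0,-0.4,0],[0,0,0]]]'
```

```text
time_s: 21.23
eef_pos: [572.9, 95.2, 134.8]
eef_rot: [[0.06, 0.001, -0.998], [0.998, 0.004, 0.06], [0.004, -1.0, -0.0]]
wrist_force: [-1.3, 5.5, 4.8]
width: 20.4
time_s: 21.48
eef_pos: [572.7, 92.1, 134.8]
eef_rot: [[0.059, 0.001, -0.998], [0.998, 0.005, 0.059], [0.005, -1.0, -0.0]]
wrist_force: [-1.0, 7.7, 4.7]
width: 20.1
```

```bash
python3 -m handwheel '[[[0,-0.2,0],[0,0,0]],[[0,-0.4,0],[0,0,0]],[[0,-0.4,0],[0,0,0]],[[0,-0.4,0],[0,0,0]]]'
python3 -m handwheel '[[[-0.02,-0.3,0],[0,0,0]],[[-0.05,-0.5,0],[0,0,0]],[[-0.05,-0.5,0],[0,0,0]],[[-0.05,-0.5,0],[0,0,0]]]';  python3 - <<'E'
from h import *
snap('scene','a13.png');snap('wrist','w13.png');s=ctrl.get_obs();print(s['eef_pos'],s['wrist_force'])
E
```

```text
time_s: 21.82
eef_pos: [572.5, 88.6, 134.8]
eef_rot: [[0.058, 0.0, -0.998], [0.998, 0.005, 0.058], [0.005, -1.0, 0.0]]
wrist_force: [-1.5, 7.7, 4.0]
width: 20.1
time_s: 22.15
eef_pos: [571.8, 83.9, 134.7]
eef_rot: [[0.058, -0.0, -0.998], [0.998, 0.006, 0.058], [0.006, -1.0, 0.0]]
wrist_force: [-2.4, 8.9, 4.7]
width: 20.6
[571.80315748  83.8987717  134.71413872] [-1.70015726  8.42486243  4.72116079]
```

View pics/w13.png

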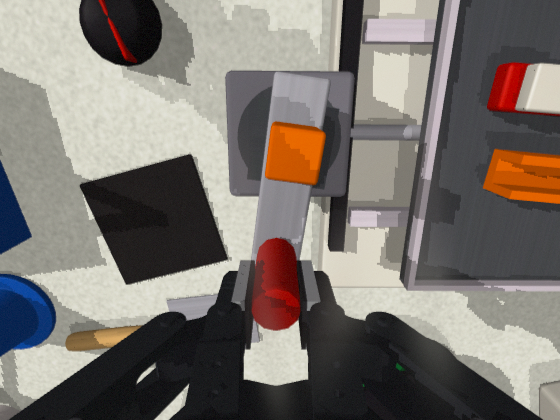

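View pics/a13.png

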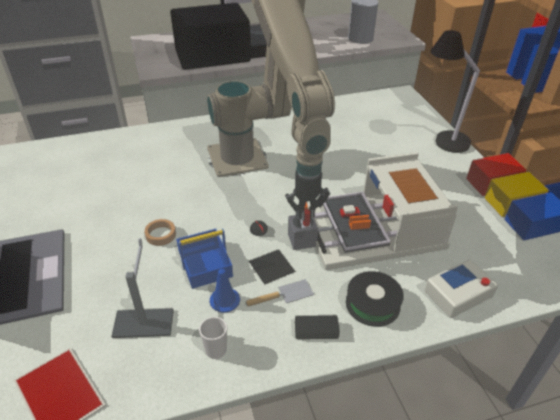

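```bash
python3 -m handwheel '[[[-0.04,-0.3,0],[0,0,0]],[[-0.06,-0.4,0],[0,0,0]],[[-0.06,-0.4,0],[0,0,0]],[[-0.06,-0.4,0],[0,0,0]]]'
```

```text
time_s: 22.58
eef_pos: [571.0, 80.4, 134.7]
eef_rot: [[0.058, -0.0, -0.998], [0.998, 0.007, 0.058], [0.007, -1.0, 0.001]]
wrist_force: [-2.4, 7.5, 5.6]
width: 20.0
```

```bash
python3 -m handwheel '[[[-0.04,-0.3,0],[0,0,0]],[[-0.06,-0.4,0],[0,0,0]],[[-0.06,-0.4,0],[0,0,0]],[[-0.06,-0.4,0],[0,0,0]]]'
```

```text
time_s: 22.92
eef_pos: [570.3, 77.6, 134.7]
eef_rot: [[0.057, -0.001, -0.998], [0.998, 0.01, 0.057], [0.01, -1.0, 0.001]]
wrist_force: [-2.9, 12.5, 5.6]
width: 20.0
```

```bash
python3 -m handwheel '[[[-0.04,-0.2,0],[0,0,0]],[[-0.06,-0.4,0],[0,0,0]],[[-0.06,-0.4,0],[0,0,0]],[[-0.06,-0.4,0],[0,0,0]]]';  python3 - <<'E'
from h import *
s=ctrl.get_obs();print(s['eef_pos'],s['wrist_force'])
E
```

```text
time_s: 23.25
eef_pos: [569.8, 76.2, 134.8]
eef_rot: [[0.056, -0.0, -0.998], [0.998, 0.016, 0.056], [0.016, -1.0, 0.001]]
wrist_force: [-2.1, 17.5, 5.6]
width: 20.1
[569.80365365  76.22291047 134.81040864] [-2.12908765 17.53249491  5.64356856]
```

```bash
python3 -m handwheel '[[[0.06,0.4,0],[0,0,0]],[[0.1,0.6,0],[0,0,0]],[[0.1,0.6,0],[0,0,0]]]'; python3 -m handwheel '[[[0,0,0],[0,0,0]],[[0,0,0],[0,0,0]],[[0,0,0],[0,0,0]],[[0,0,4],[0,0,0]],[[0,0,8],[0,0,0]],[[0,4,12],[0,0,0]],[[0,8,15],[0,0,0]],[[0,12,15],[0,0,0]],[[0,14,15],[0,0,0]],[[0,14,15],[0,0,0]],[[0,14,15],[0,0,0]]]' 4.2; python3 - <<'E'
from h import *
import pickle
W=snap('wrist','w14.png');pickle.dump(W,open('w14.pkl','wb'));s=ctrl.get_obs();print(s['eef_pos'],s['wrist_force'])
E
```

```text
time_s: 23.5
eef_pos: [570.4, 77.7, 134.5]
eef_rot: [[0.058, -0.001, -0.998], [0.998, 0.004, 0.058], [0.004, -1.0, 0.002]]
wrist_force: [-3.5, 7.4, 5.9]
width: 20.0
time_s: 24.42
eef_pos: [571.4, 215.8, 284.0]
eef_rot: [[0.057, 0.001, -0.998], [0.998, -0.001, 0.057], [-0.001, -1.0, -0.001]]
wrist_force: [0.1, -0.9, -0.9]
width: 41.9
[571.14233806 214.52949954 283.40322621] [ 0.33469039 -0.28165581 -0.64823558]
```

View pics/w14.png

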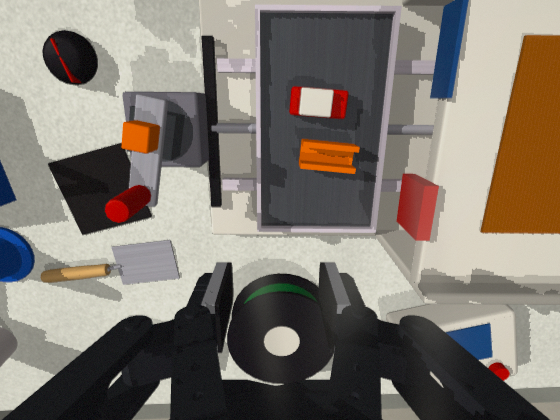

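```bash
python3 - <<'E'
import cv2
a=cv2.imread('pics/w14.png');cv2.imwrite('pics/w14c.png',cv2.resize(a[70:190,270:370],None,fx=6,fy=6,interpolation=cv2.INTER_CUBIC)[:600])
E
```

```text
(no output)
```

View pics/w14c.png

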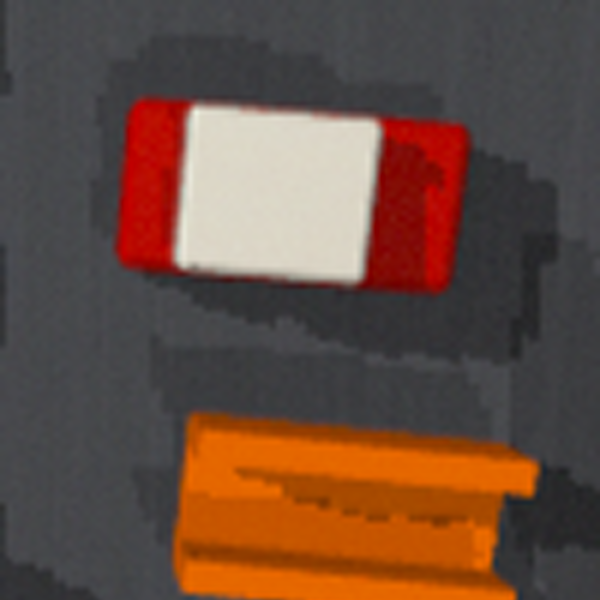

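```bash
python3 - <<'E'
from h import *
import pickle
W=pickle.load(open('w14.pkl','rb'))
q=lambda u,v,z:onz(W,270+u/6,70+v/6,z).round(1)
print('cabin',[q(*c,85)[:2] for c in [(190,103),(380,118),(362,285),(175,272)]],q(277,194,85))
print('body',[q(*c,73)[:2] for c in [(130,100),(468,125),(445,292),(118,268)]],q(290,196,73))
print('chan',[q(*c,85)[:2] for c in [(197,416),(540,458),(515,605),(183,588)]],q(360,516,85))
for n in ['scene','side']:
  p=snap(n,n+'15.png')
  for t in ['car_mid','bracket_mid','channel_mid','house_mid']: print(n,t,[(np.round(a['bbox']).tolist(),round(a['p'],2)) for a in spotter.spot_in(p,t)[:2]])
print([ (t,[(np.round(a['bbox']).tolist(),round(a['p'],2)) for a in spotter.spot_in(eyes.camera('wrist'),t)[:2]]) for t in ['car_mid','bracket_mid','channel_mid','house_mid']])
b=cv2.imread('pics/scene15.png');cv2.imwrite('pics/s15c.png',cv2.resize(b[160:280,290:460],None,fx=4,fy=4,interpolation=cv2.INTER_CUBIC))
E
```

```text
cabin [array([476.4, 247.4]), array([480.7, 280.2]), array([508.4, 277. ]), array([504.4, 243.8])] [492.2 262.1  85. ]
body [array([474.9, 237.6]), array([482.5, 298. ]), array([511.2, 294.1]), array([503.6, 234.2])] [492.8 265.9  73. ]
chan [array([529.7, 247. ]), array([540.8, 309.4]), array([567.8, 305.5]), array([561.1, 243.4])] [549.5 276.5  85. ]
scene car_mid [([343.0, 206.0, 359.0, 216.0], 0.47)]
scene bracket_mid []
scene channel_mid [([350.0, 216.0, 373.0, 231.0], 0.65)]
scene house_mid [([341.0, 204.0, 361.0, 219.0], 0.6)]
side car_mid [([167.0, 214.0, 188.0, 236.0], 0.49)]
side bracket_mid [([413.0, 186.0, 477.0, 277.0], 0.45)]
side channel_mid [([175.0, 202.0, 200.0, 222.0], 0.51), ([369.0, 310.0, 411.0, 357.0], 0.17)]
side house_mid []
[('car_mid', [([291.0, 85.0, 349.0, 119.0], 0.74)]), ('bracket_mid', []), ('channel_mid', [([300.0, 137.0, 360.0, 174.0], 0.74)]), ('house_mid', [])]
```

View pics/s15c.png

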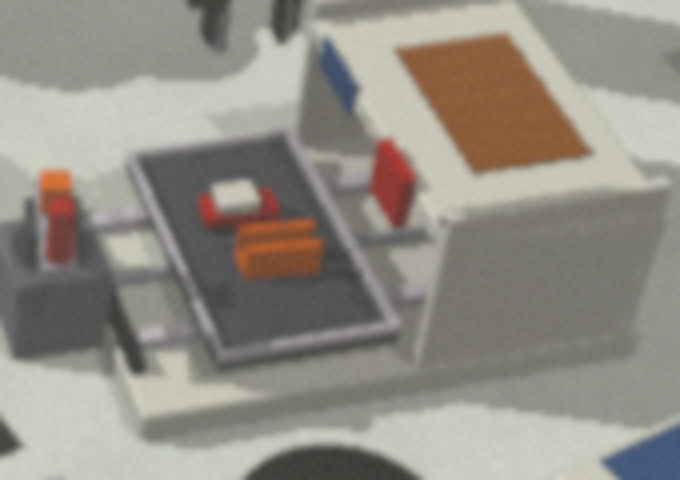

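```bash
python3 -m handwheel '[[[-1,1,0],[0,0,0.12]],[[-2,2,-1],[0,0,0.24]],[[-3,3,-2],[0,0,0.36]],[[-4,4,-3],[0,0,0.48]],[[-5,5,-4],[0,0,0.6]],[[-6,5.1,-5],[0,0,0.72]],[[-7,5.1,-6],[0,0,0.84]],[[-7.8,5.1,-7],[0,0,0.96]],[[-7.8,5.1,-7],[0,0,1.08]],[[-7.8,5.1,-7],[0,0,1.2]],[[-7.8,5.1,-7],[0,0,1.32]],[[-7.8,5.1,-7],[0,0,1.44]]]' 3.8; python3 -m handwheel '[[[0,0,0],[0,0,0.06]],[[0,0,0],[0,0,0.06]],[[0,0,0],[0,0,0.06]]]';  python3 - <<'E'
from h import *
import pickle
W=snap('wrist','w16.png');pickle.dump(W,open('w16.pkl','wb'));s=ctrl.get_obs();print(s['eef_pos'],s['wrist_force'])
E
```

```text
time_s: 26.37
eef_pos: [493.1, 265.7, 213.9]
eef_rot: [[-0.983, 0.0, -0.183], [0.183, -0.0, -0.983], [-0.0, -1.0, 0.0]]
wrist_force: [0.3, -0.1, -1.0]
width: 38.1
time_s: 26.62
eef_pos: [493.3, 265.6, 214.0]
eef_rot: [[-0.991, 0.0, -0.132], [0.132, -0.0, -0.991], [-0.0, -1.0, -0.0]]
wrist_force: [-0.7, -0.3, 0.3]
width: 38.1
[493.27286936 265.59918845 213.96272079] [-0.40755822  0.55526352  0.0588131 ]
```

View pics/w16.png

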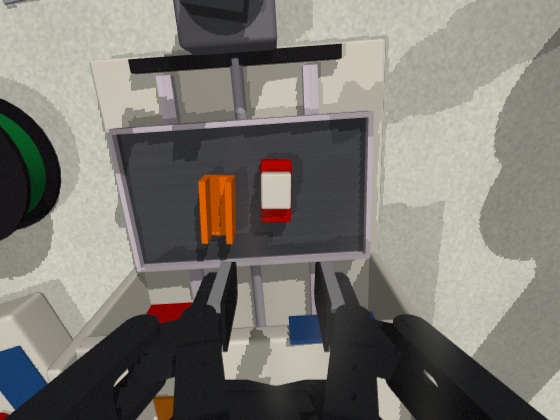

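```bash
python3 - <<'E'
from h import *
import pickle
W=pickle.load(open('w16.pkl','rb'))
print(onz(W,276.3,189,85),onz(W,276.5,191,71)); print(onz(W,217,210,85),[onz(W,*c,85)[:2].round(1) for c in [(200,176),(235,176),(236,243),(203,243)]])
E
```

```text
[490.93995425 259.72924589  85.        ] [491.43797878 265.35206755  71.        ]
[549.11756996 272.65787658  85.        ] [array([558.4, 238.5]), array([526.7, 242.7]), array([537.1, 308.5]), array([569. , 304.3])]
```

```bash
python3 -m handwheel '[[[-0.15,-0.1,-4],[0,0,0]],[[-0.15,-0.1,-8],[0,0,0]],[[-0.15,-0.1,-11],[0,0,0]],[[-0.15,-0.1,-13],[0,0,0]],[[-0.15,-0.1,-13],[0,0,0]],[[-0.15,-0.1,-13],[0,0,0]]]';  python3 - <<'E'
from h import *
import pickle
W=snap('wrist','w17.png');s=ctrl.get_obs();print(s['eef_pos'],s['wrist_force'])
E
```

```text
time_s: 27.17
eef_pos: [490.7, 264.1, 83.0]
eef_rot: [[-0.991, -0.003, -0.131], [0.131, -0.001, -0.991], [0.003, -1.0, 0.001]]
wrist_force: [-0.2, -0.6, 0.1]
width: 38.0
[492.33342847 264.7759242   84.67517272] [0.2867546  0.59751018 0.8121059 ]
```

View pics/w17.png

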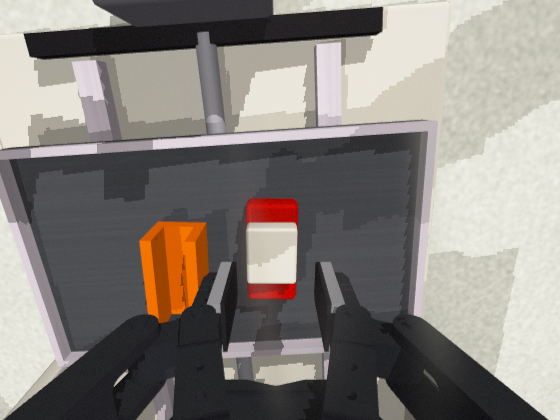

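```bash
python3 -m handwheel '[[[0.05,0,-1.5],[0,0,0]],[[0.05,0,-2.8],[0,0,0]],[[0.05,0,-3.6],[0,0,0]],[[0.05,0,-3.6],[0,0,0]],[[0.05,0,-3.6],[0,0,0]]]'; python3 -m handwheel '[[[0,0,0],[0,0,0]],[[0,0,0],[0,0,0]],[[0,0,0],[0,0,0]],[[0,0,0],[0,0,0]],[[0,0,0],[0,0,0]],[[0,0,0],[0,0,0]]]' 2;  python3 -m handwheel '[[[0,0,2],[0,0,0]],[[0,0,5],[0,0,0]],[[0,0,9],[0,0,0]],[[0,0,13],[0,0,0]],[[0,0,17],[0,0,0]],[[0,0,17],[0,0,0]]]';  python3 - <<'E'
from h import *
import pickle
W=snap('wrist','w18.png');s=ctrl.get_obs();print(s['eef_pos'],s['wrist_force'])
E
```

```text
time_s: 27.63
eef_pos: [493.1, 264.9, 49.1]
eef_rot: [[-0.991, 0.001, -0.13], [0.13, 0.001, -0.991], [-0.001, -1.0, -0.001]]
wrist_force: [0.9, -0.9, 0.4]
width: 38.1
time_s: 28.13
eef_pos: [493.6, 265.1, 49.7]
eef_rot: [[-0.991, 0.003, -0.13], [0.13, 0.001, -0.991], [-0.003, -1.0, -0.001]]
wrist_force: [-1.0, -0.3, 7.6]
width: 26.7
time_s: 28.63
eef_pos: [497.8, 266.8, 227.9]
eef_rot: [[-0.991, 0.016, -0.13], [0.13, 0.006, -0.991], [-0.015, -1.0, -0.008]]
wrist_force: [1.9, 0.5, 0.7]
width: 26.8
[496.31562405 266.18990772 224.25712918] [-0.07435326  0.16437194 -1.83746445]
```

View pics/w18.png

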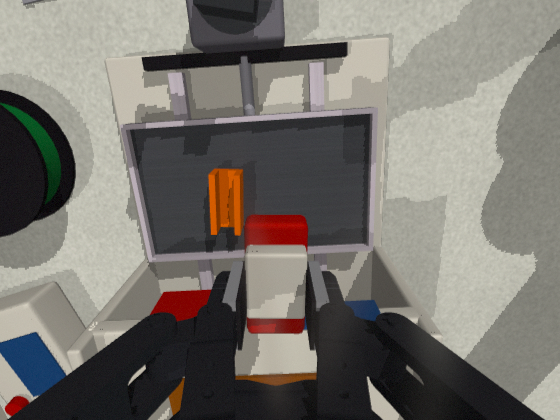

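```bash
python3 -m handwheel '[[[0,-3,1],[0,0,0]],[[0,-7,2],[0,0,0]],[[0,-11,2],[0,0,0]],[[0,-15,2],[0,0,0]],[[1,-19,2],[0,0,0]],[[1,-23,2],[0,0,0.1]],[[2,-27,2],[0,0,0.2]],[[2.5,-31,2],[0,0,0.22]],[[2.7,-35,2],[0,0,0.22]],[[2.7,-38,2],[0,0,0.22]],[[2.7,-40,2],[0,0,0.22]],[[2.7,-40,2],[0,0,0.22]]]'; python3 -m handwheel '[[[0,0,0],[0,0,0]],[[0,0,0],[0,0,0]]]';  python3 - <<'E'
from h import *
import pickle
W=snap('wrist','w19.png');pickle.dump(W,open('w19.pkl','wb'));s=ctrl.get_obs();print(s['eef_pos'],s['wrist_force'])
E
```

```text
time_s: 29.68
eef_pos: [518.8, -139.1, 236.5]
eef_rot: [[-0.996, -0.001, 0.084], [-0.084, -0.001, -0.996], [0.002, -1.0, 0.001]]
wrist_force: [-0.2, -0.2, 0.1]
width: 26.6
time_s: 29.85
eef_pos: [518.6, -134.8, 237.0]
eef_rot: [[-0.996, -0.002, 0.089], [-0.089, 0.001, -0.996], [0.002, -1.0, -0.001]]
wrist_force: [-0.6, -0.6, -0.4]
width: 26.7
[ 518.75170436 -134.37547661  237.2382738 ] [ 0.52157275  0.43838138 -1.29482387]
```

View pics/w19.png

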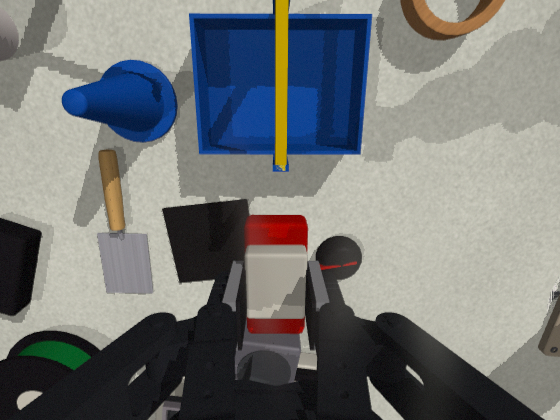

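```bash
python3 - <<'E'
from h import *
import pickle
W=pickle.load(open('w19.pkl','rb'))
C=[onz(W,*c,55) for c in [(191,15),(371,14),(360,153),(200,153)]];print(np.round(C,1),np.mean(C,0))
print([np.linalg.norm(C[i]-C[i-1]).round(1) for i in range(4)])
a,b=onz(W,282,15,121),onz(W,281,163,121);print(a,b)
print(ctrl.get_obs()['eef_rot'][:,0])
E
```

```text
[[ 609.8 -285.9   55. ]
 [ 443.3 -301.8   55. ]
 [ 431.3 -173.8   55. ]
 [ 599.3 -158.7   55. ]] [ 520.91488764 -230.04194435   55.        ]
[np.float64(127.6), np.float64(167.3), np.float64(128.6), np.float64(168.6)]
[ 525.57708614 -278.92528254  121.        ] [ 515.6282923  -167.43664653  121.        ]
[-0.99592626 -0.09016419  0.00113962]
```

```bash
python3 -m handwheel '[[[2,-3,0],[0,0,0]],[[4,-6,0],[0,0,0]],[[4.8,-9.1,0],[0,0,0]],[[4.8,-9.1,-3],[0,0,0]],[[4.8,-9.1,-6],[0,0,0]],[[4.8,-9.1,-9],[0,0,0]],[[4.8,-9.1,-12],[0,0,0]],[[4.8,-9.1,-13],[0,0,0]],[[4.8,-9.1,-13],[0,0,0]],[[4.8,-9.1,-13],[0,0,0]]]';   python3 - <<'E'
from h import *
import pickle
W=snap('wrist','w20.png');s=ctrl.get_obs();print(s['eef_pos'],s['wrist_force'])
E
```

```text
time_s: 30.73
eef_pos: [567.5, -225.5, 108.2]
eef_rot: [[-0.996, -0.0, 0.091], [-0.091, 0.0, -0.996], [0.0, -1.0, -0.0]]
wrist_force: [0.2, 0.5, 0.6]
width: 27.3
[ 568.59211918 -226.31225621  109.63170155] [ 0.36811353 -0.5475641   0.11601413]
```

View pics/w20.png

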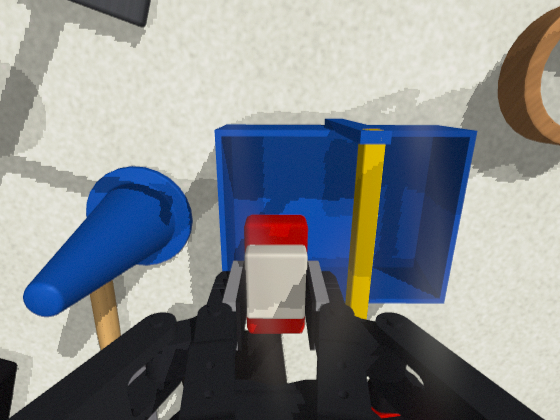

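```bash
python3 - <<'E'
from h import *
import pickle
A,B=pickle.load(open('ab.pkl','rb'))
print(tri(A,np.array([222.5,270.5]),B,np.array([362,203]))[0])
snap('scene','a20.png');b=cv2.imread('pics/a20.png');cv2.imwrite('pics/a20c.png',cv2.resize(b[190:320,150:290],None,fx=5,fy=5,interpolation=cv2.INTER_CUBIC)[:600])
E
```

```text
[ 683.02079993 -199.70692456  127.32783503]
```

View pics/a20c.png

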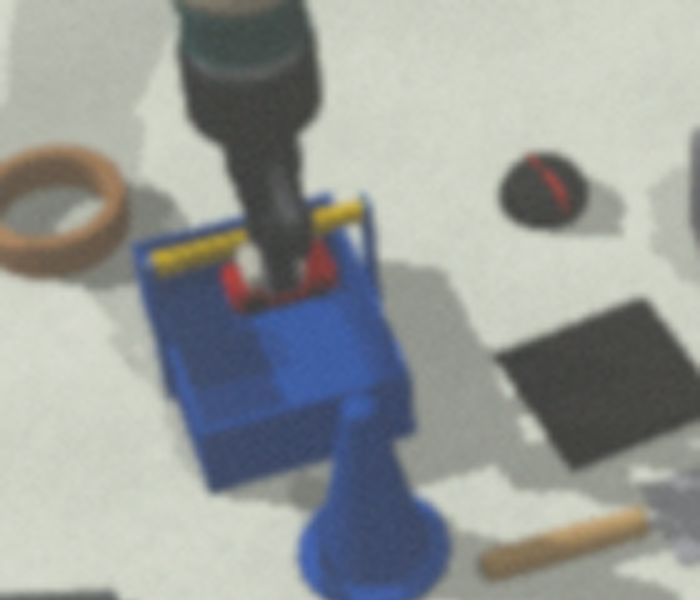

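```bash
python3 -m handwheel '[[[0,0,-2],[0,0,0]],[[0,0,-4],[0,0,0]],[[0,0,-5.4],[0,0,0]],[[0,0,-5.4],[0,0,0]],[[0,0,-5.4],[0,0,0]]]'; python3 -m handwheel '[[[0,0,0],[0,0,0]],[[0,0,0],[0,0,0]],[[0,0,0],[0,0,0]],[[0,0,0],[0,0,0]],[[0,0,4],[0,0,0]],[[0,0,8],[0,0,0]],[[0,0,12],[0,0,0]],[[0,0,15],[0,0,0]],[[0,0,15],[0,0,0]]]' 3.6;   python3 - <<'E'
from h import *
import pickle
W=snap('wrist','w21.png');s=ctrl.get_obs();print(s['eef_pos'],s['wrist_force'])
E
```

```text
time_s: 31.25
eef_pos: [568.8, -227.1, 55.9]
eef_rot: [[-0.996, 0.003, 0.089], [-0.089, -0.001, -0.996], [-0.003, -1.0, 0.002]]
wrist_force: [-0.4, 0.5, -0.4]
width: 26.8
time_s: 32.0
eef_pos: [571.2, -228.6, 212.3]
eef_rot: [[-0.996, 0.011, 0.089], [-0.089, -0.006, -0.996], [-0.011, -1.0, 0.007]]
wrist_force: [1.7, 0.3, 0.4]
width: 36.2
[ 569.78732264 -227.91866603  208.8689546 ] [ 0.02216211  0.69703839 -0.44072671]
```

View pics/w21.png

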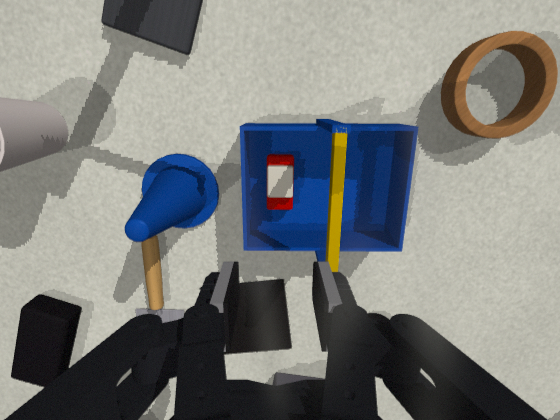

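```bash
python3 -m handwheel '[[[0,4,2],[0,0,0]],[[0,8,2],[0,0,0]],[[0,12,2],[0,0,0]],[[0,16,2],[0,0,0]],[[0,20,2],[0,0,0]],[[0,24,2],[0,0,-0.05]],[[-1,28,2],[0,0,-0.1]],[[-1,32,2],[0,0,-0.15]],[[-2,36,2],[0,0,-0.2]],[[-2,40,2],[0,0,-0.235]],[[-2.1,44,2],[0,0,-0.235]],[[-2.1,48,2],[0,0,-0.235]]]' 3.8; python3 -m handwheel '[[[0,2,0],[0,0,0]],[[0,2.2,0],[0,0,0]],[[0,2.2,0],[0,0,0]],[[0,2.2,0],[0,0,0]],[[0,2.2,0],[0,0,0]]]';  python3 - <<'E'
from h import *
import pickle
W=snap('wrist','w22.png');pickle.dump(W,open('w22.pkl','wb'));s=ctrl.get_obs();print(s['eef_pos'],s['wrist_force'])
E
```

```text
time_s: 33.05
eef_pos: [544.3, 254.9, 222.1]
eef_rot: [[-0.989, -0.003, -0.145], [0.145, -0.002, -0.989], [0.003, -1.0, 0.002]]
wrist_force: [0.4, 0.4, 0.8]
width: 37.9
time_s: 33.47
eef_pos: [545.9, 274.0, 223.2]
eef_rot: [[-0.989, -0.002, -0.147], [0.147, -0.001, -0.989], [0.001, -1.0, 0.001]]
wrist_force: [0.2, 0.5, 0.4]
width: 37.9
[546.11923336 273.96996703 223.47058493] [-1.64789122  0.01544133  0.59593469]
```

View pics/w22.png

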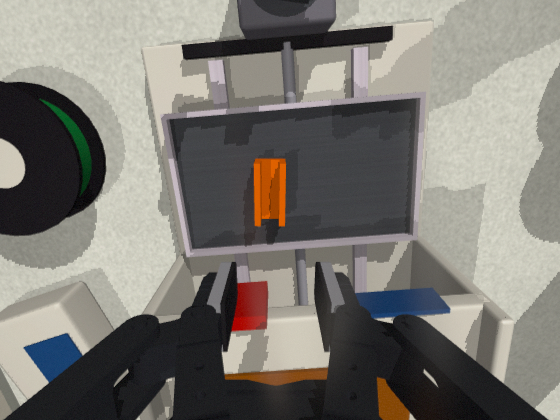

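```bash
python3 - <<'E'
from h import *
import pickle
W=pickle.load(open('w22.pkl','rb'))
C=[onz(W,*c,85) for c in [(254,160),(286,159),(286,226),(255,226)]];print(np.round(C,1),np.mean(C,0))
E
```

```text
[[560.  239.9  85. ]
 [530.5 243.3  85. ]
 [539.5 309.1  85. ]
 [569.9 304.6  85. ]] [549.970472   274.24420223  85.        ]
```

```bash
python3 -m handwheel '[[[0.4,0,-4],[0,0,0]],[[0.4,0,-8],[0,0,0]],[[0.4,0,-11],[0,0,0]],[[0.4,0,-13],[0,0,0]],[[0.4,0,-13],[0,0,0]],[[0.4,0,-13],[0,0,0]]]';  python3 - <<'E'
from h import *
import pickle
W=snap('wrist','w23.png');s=ctrl.get_obs();print(s['eef_pos'],s['wrist_force'])
E
```

```text
time_s: 34.02
eef_pos: [549.3, 274.0, 92.9]
eef_rot: [[-0.989, -0.003, -0.147], [0.147, -0.001, -0.989], [0.003, -1.0, 0.002]]
wrist_force: [0.7, 0.5, 0.3]
width: 38.1
[550.9862055  274.84755375  94.8509836 ] [ 0.86116126 -0.78170867  1.13831177]
```

View pics/w23.png

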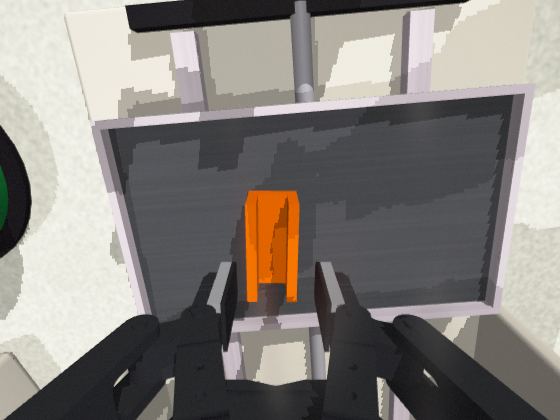

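```bash
python3 -m handwheel '[[[0.1,0,-1.5],[0,0,0]],[[0.1,0,-3],[0,0,0]],[[0.1,0,-4],[0,0,0]],[[0.1,0,-4],[0,0,0]],[[0.1,0,-4],[0,0,0]]]'; python3 -m handwheel '[[[0,0,0],[0,0,0]],[[0,0,0],[0,0,0]],[[0,0,0],[0,0,0]],[[0,0,0],[0,0,0]],[[0,0,0],[0,0,0]],[[0,0,0],[0,0,0]]]' 2;  python3 -m handwheel '[[[0,0,2],[0,0,0]],[[0,0,5],[0,0,0]],[[0,0,9],[0,0,0]],[[0,0,13],[0,0,0]],[[0,0,17],[0,0,0]],[[0,0,17],[0,0,0]]]';  python3 - <<'E'
from h import *
import pickle
W=snap('wrist','w24.png');s=ctrl.get_obs();print(s['eef_pos'],s['wrist_force'])
E
```

```text
time_s: 34.48
eef_pos: [551.9, 275.6, 55.0]
eef_rot: [[-0.989, 0.001, -0.145], [0.145, 0.0, -0.989], [-0.001, -1.0, -0.0]]
wrist_force: [-1.3, 0.3, 0.3]
width: 38.0
time_s: 34.98
eef_pos: [552.7, 276.1, 55.8]
eef_rot: [[-0.989, 0.003, -0.145], [0.145, 0.001, -0.989], [-0.003, -1.0, -0.001]]
wrist_force: [-0.3, -1.5, 6.2]
width: 27.6
time_s: 35.48
eef_pos: [556.5, 277.6, 234.2]
eef_rot: [[-0.989, 0.015, -0.145], [0.145, 0.006, -0.989], [-0.014, -1.0, -0.008]]
wrist_force: [0.4, 1.3, 0.8]
width: 27.8
[555.05134418 277.08163497 230.34685652] [ 0.13244246 -0.21916128 -1.51521347]
```

View pics/w24.png

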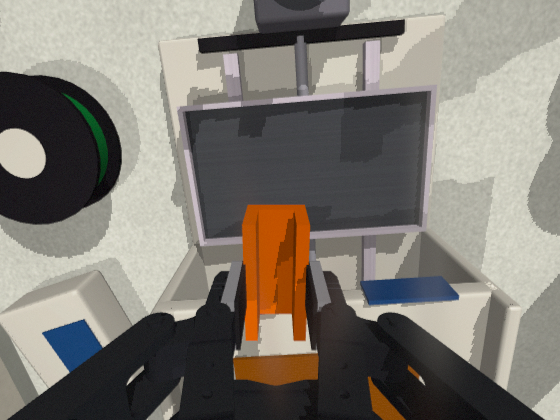

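```bash
python3 -m handwheel '[[[0,-4,0],[0,0,0]],[[0,-8,0],[0,0,0]],[[-1,-12,0],[0,0,0]],[[-2,-16,0],[0,0,0]],[[-3,-20,0],[0,0,0.05]],[[-4,-24,0],[0,0,0.1]],[[-5,-28,0],[0,0,0.15]],[[-6,-32,0],[0,0,0.2]],[[-7,-36,0],[0,0,0.235]],[[-8,-40,0],[0,0,0.235]],[[-8,-44,0],[0,0,0.235]],[[-8,-47.5,0],[0,0,0.235]]]'; python3 -m handwheel '[[[0,-2,0],[0,0,0]],[[0,-3.4,0],[0,0,0]],[[0,-3.4,-3],[0,0,0]],[[0,-3.4,-6],[0,0,0]],[[0,-3.4,-9],[0,0,0]],[[0,-3.4,-11],[0,0,0]],[[0,-3.4,-11],[0,0,0]],[[0,-3.4,-11],[0,0,0]]]';  python3 - <<'E'
from h import *
import pickle
W=snap('wrist','w25.png');s=ctrl.get_obs();print(s['eef_pos'],s['wrist_force'])
E
```

```text
time_s: 36.53
eef_pos: [469.5, -201.2, 222.7]
eef_rot: [[-0.996, -0.002, 0.088], [-0.088, 0.001, -0.996], [0.001, -1.0, -0.001]]
wrist_force: [1.1, -1.0, 0.4]
width: 28.4
time_s: 37.2
eef_pos: [469.7, -231.8, 112.3]
eef_rot: [[-0.996, -0.004, 0.09], [-0.09, 0.003, -0.996], [0.004, -1.0, -0.003]]
wrist_force: [0.1, 0.2, 0.1]
width: 28.2
[ 471.23467851 -232.91798768  113.98071479] [ 0.54257495 -0.42226555 -0.27924619]
```

View pics/w25.png

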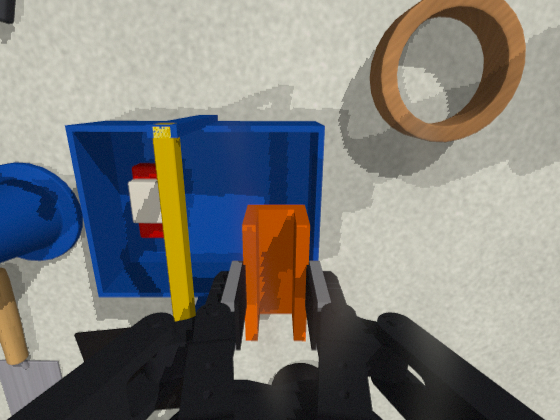

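```bash
python3 -m handwheel '[[[0.4,0,-2],[0,0,0]],[[0.4,0,-4],[0,0,0]],[[0.4,0,-5.6],[0,0,0]],[[0.4,0,-5.6],[0,0,0]],[[0.4,0,-5.6],[0,0,0]]]'; python3 -m handwheel '[[[0,0,0],[0,0,0]],[[0,0,0],[0,0,0]],[[0,0,0],[0,0,0]],[[0,0,0],[0,0,0]],[[0,0,4],[0,0,0]],[[0,0,8],[0,0,0]],[[0,0,12],[0,0,0]],[[1,0,15],[0,0,0]],[[1,0,16],[0,0,0]]]' 3.6;   python3 - <<'E'
from h import *
import pickle
W=snap('wrist','w26.png');s=ctrl.get_obs();print(s['eef_pos'],s['wrist_force'])
E
```

```text
time_s: 37.67
eef_pos: [476.0, -233.6, 59.0]
eef_rot: [[-0.996, 0.001, 0.09], [-0.09, -0.0, -0.996], [-0.001, -1.0, 0.001]]
wrist_force: [-0.4, 0.3, -0.1]
width: 28.5
time_s: 38.42
eef_pos: [489.5, -235.6, 224.7]
eef_rot: [[-0.996, 0.01, 0.09], [-0.09, -0.006, -0.996], [-0.01, -1.0, 0.007]]
wrist_force: [1.2, 0.1, -0.5]
width: 35.9
[ 488.99887848 -235.59317899  224.49206685] [-0.07595393 -0.32205669  1.74409656]
```

View pics/w26.png

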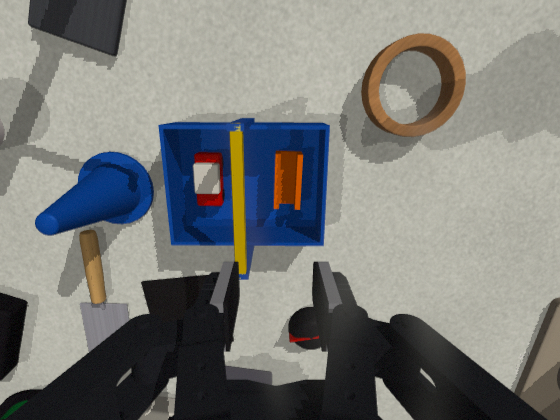

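```bash
python3 -m handwheel '[[[1,4,0],[0,0,0]],[[2,8,0],[0,0,0]],[[3,12,0],[0,0,0]],[[4,16,0],[0,0,0]],[[5,20,0],[0,0,0]],[[6,23,0],[0,0,0]],[[7,26,0],[0,0,0]],[[8,29,0],[0,0,0]],[[8.1,31.4,0],[0,0,0]],[[8.1,31.4,0],[0,0,0]],[[8.1,31.4,0],[0,0,0]],[[8.1,31.4,0],[0,0,0]]]' 4;   python3 - <<'E'
from h import *
import pickle
W=snap('wrist','w27.png');pickle.dump(W,open('w27.pkl','wb'));s=ctrl.get_obs();print(s['eef_pos'],s['wrist_force'])
E
```

```text
time_s: 39.47
eef_pos: [565.2, 80.1, 216.6]
eef_rot: [[-0.996, -0.002, 0.089], [-0.089, -0.001, -0.996], [0.002, -1.0, 0.0]]
wrist_force: [0.2, -0.1, 0.8]
width: 40.0
[565.45541166  79.72463438 216.94905905] [ 0.55891209  0.42736546 -0.30443698]
```

View pics/w27.png

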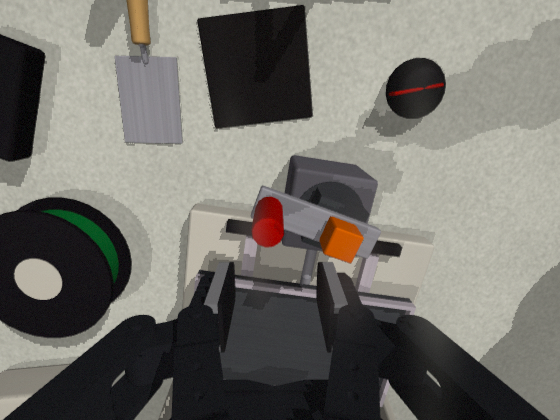

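```bash
python3 - <<'E'
from h import *
import pickle
W=pickle.load(open('w27.pkl','rb'))
print(onz(W,268,232,187),onz(W,270,203,133),onz(W,342,232,157))
E
```

```text
[569.35404288  77.00678077 187.        ] [568.99629705  74.0973917  133.        ] [514.46929313  84.3154118  157.        ]
```

```bash
python3 -m handwheel '[[[0.4,-0.2,-2],[0,0,0]],[[0.4,-0.2,-4],[0,0,0]],[[0.4,-0.2,-6],[0,0,0]],[[0.4,-0.2,-8],[0,0,0]],[[0.4,-0.2,-8.4],[0,0,0]],[[0.4,-0.2,-8.4],[0,0,0]]]';python3 -m handwheel '[[[0,0,0],[0,0,0]],[[0,0,0],[0,0,0]],[[0,0,0],[0,0,0]],[[0,0,0],[0,0,0]],[[0,0,0],[0,0,0]],[[0,0,0],[0,0,0]]]' 1.5; python3 - <<'E'
from h import *
W=snap('wrist','w28.png');s=ctrl.get_obs();e=s['eef_pos'];print(e,s['width'],s['wrist_force']); print(np.degrees(np.arctan2(e[1]-96.4,e[0]-512.3)),np.hypot(e[1]-96.4,e[0]-512.3))
t=np.radians(-18.3)
print([[float(round(6*(np.cos(t+np.radians(f))-np.cos(t)),2)),float(round(6*(np.sin(t+np.radians(f))-np.sin(t)),2))] for f in range(15,181,15)])
E
```

```text
time_s: 40.02
eef_pos: [568.3, 77.3, 132.0]
eef_rot: [[-0.996, -0.004, 0.088], [-0.088, -0.0, -0.996], [0.005, -1.0, -0.0]]
wrist_force: [0.3, -0.3, 0.0]
width: 39.9
time_s: 40.52
eef_pos: [571.2, 78.4, 135.2]
eef_rot: [[-0.996, 0.002, 0.089], [-0.089, -0.001, -0.996], [-0.002, -1.0, 0.001]]
wrist_force: [0.2, -1.1, 5.4]
width: 20.1
[571.17435765  78.38641317 135.18624683] 20.284958331032467 [-0.53954652 -0.84169591  4.44371917]
-17.012360674715254 61.56849274476701
[[0.29, 1.54], [0.18, 3.1], [-0.34, 4.58], [-1.22, 5.88], [-2.4, 6.9], [-3.81, 7.58], [-5.35, 7.87], [-6.91, 7.76], [-8.39, 7.24], [-9.69, 6.36], [-10.71, 5.18], [-11.39, 3.77]]
```

View pics/w28.png

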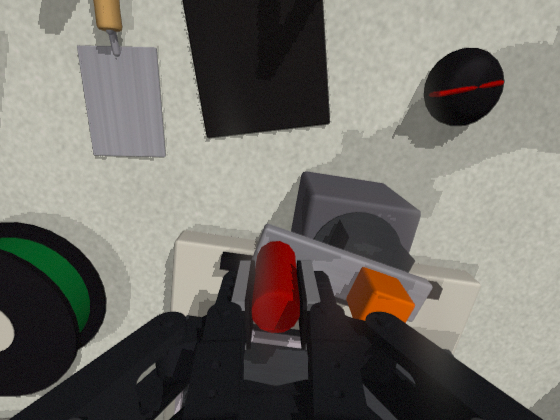

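```bash
python3 -m handwheel '[[[0.29,1.54,0],[0,0,0]],[[0.18,3.1,0],[0,0,0]],[[-0.34,4.58,0],[0,0,0]],[[-1.22,5.88,0],[0,0,0]],[[-2.4,6.9,0],[0,0,0]],[[-3.81,7.58,0],[0,0,0]],[[-5.35,7.87,0],[0,0,0]],[[-6.91,7.76,0],[0,0,0]],[[-8.39,7.24,0],[0,0,0]],[[-9.69,6.36,0],[0,0,0]],[[-10.71,5.18,0],[0,0,0]],[[-11.39,3.77,0],[0,0,0]]]'
```

```text
time_s: 41.57
eef_pos: [458.1, 118.7, 135.8]
eef_rot: [[-0.996, 0.005, 0.091], [-0.091, 0.007, -0.996], [-0.006, -1.0, -0.006]]
wrist_force: [-0.8, 4.9, 5.6]
width: 20.1
```

```bash
python3 -m handwheel '[[[-0.29,-1.54,0],[0,0,0]],[[-0.18,-3.1,0],[0,0,0]],[[0.34,-4.58,0],[0,0,0]],[[1.22,-5.88,0],[0,0,0]],[[2.4,-6.9,0],[0,0,0]],[[3.81,-7.58,0],[0,0,0]],[[5.35,-7.87,0],[0,0,0]],[[6.91,-7.76,0],[0,0,0]],[[8.39,-7.24,0],[0,0,0]],[[9.69,-6.36,0],[0,0,0]],[[10.71,-5.18,0],[0,0,0]],[[11.39,-3.77,0],[0,0,0]]]'
python3 -m handwheel '[[[0.29,1.54,0],[0,0,0]],[[0.18,3.1,0],[0,0,0]],[[-0.34,4.58,0],[0,0,0]],[[-1.22,5.88,0],[0,0,0]],[[-2.4,6.9,0],[0,0,0]],[[-3.81,7.58,0],[0,0,0]],[[-5.35,7.87,0],[0,0,0]],[[-6.91,7.76,0],[0,0,0]],[[-8.39,7.24,0],[0,0,0]],[[-9.69,6.36,0],[0,0,0]],[[-10.71,5.18,0],[0,0,0]],[[-11.39,3.77,0],[0,0,0]]]'
python3 -m handwheel '[[[-0.29,-1.54,0],[0,0,0]],[[-0.18,-3.1,0],[0,0,0]],[[0.34,-4.58,0],[0,0,0]],[[1.22,-5.88,0],[0,0,0]],[[2.4,-6.9,0],[0,0,0]],[[3.81,-7.58,0],[0,0,0]],[[5.35,-7.87,0],[0,0,0]],[[6.91,-7.76,0],[0,0,0]],[[8.39,-7.24,0],[0,0,0]],[[9.69,-6.36,0],[0,0,0]],[[10.71,-5.18,0],[0,0,0]],[[11.39,-3.77,0],[0,0,0]]]'
python3 -m handwheel '[[[0.29,1.54,0],[0,0,0]],[[0.18,3.1,0],[0,0,0]],[[-0.34,4.58,0],[0,0,0]],[[-1.22,5.88,0],[0,0,0]],[[-2.4,6.9,0],[0,0,0]],[[-3.81,7.58,0],[0,0,0]],[[-5.35,7.87,0],[0,0,0]],[[-6.91,7.76,0],[0,0,0]],[[-8.39,7.24,0],[0,0,0]],[[-9.69,6.36,0],[0,0,0]],[[-10.71,5.18,0],[0,0,0]],[[-11.39,3.77,0],[0,0,0]]]'
python3 -m handwheel '[[[-0.29,-1.54,0],[0,0,0]],[[-0.18,-3.1,0],[0,0,0]],[[0.34,-4.58,0],[0,0,0]],[[1.22,-5.88,0],[0,0,0]],[[2.4,-6.9,0],[0,0,0]],[[3.81,-7.58,0],[0,0,0]],[[5.35,-7.87,0],[0,0,0]],[[6.91,-7.76,0],[0,0,0]],[[8.39,-7.24,0],[0,0,0]],[[9.69,-6.36,0],[0,0,0]],[[10.71,-5.18,0],[0,0,0]],[[11.39,-3.77,0],[0,0,0]]]'
```

```text
time_s: 42.57
eef_pos: [570.8, 76.0, 135.2]
eef_rot: [[-0.996, -0.001, 0.087], [-0.087, -0.006, -0.996], [0.001, -1.0, 0.006]]
wrist_force: [-5.5, -7.5, 9.0]
width: 20.1
time_s: 43.57
eef_pos: [458.1, 118.8, 135.8]
eef_rot: [[-0.996, 0.005, 0.091], [-0.091, 0.007, -0.996], [-0.006, -1.0, -0.006]]
wrist_force: [1.3, 4.9, 5.3]
width: 20.4
time_s: 44.57
eef_pos: [570.8, 76.0, 135.2]
eef_rot: [[-0.996, -0.001, 0.087], [-0.087, -0.006, -0.996], [0.001, -1.0, 0.006]]
wrist_force: [-6.4, -7.3, 8.7]
width: 20.3
time_s: 45.57
eef_pos: [458.1, 118.8, 135.8]
eef_rot: [[-0.996, 0.005, 0.091], [-0.091, 0.007, -0.996], [-0.006, -1.0, -0.006]]
wrist_force: [-0.1, 5.6, 5.1]
width: 20.4
time_s: 46.57
eef_pos: [570.9, 76.0, 135.3]
eef_rot: [[-0.996, -0.0, 0.087], [-0.087, -0.006, -0.996], [0.001, -1.0, 0.006]]
wrist_force: [-5.7, -7.2, 9.0]
width: 19.9
```

```bash
python3 -m handwheel '[[[0.18,0.76,0],[0,0,0]],[[0.29,1.54,0],[0,0,0]],[[0.30,2.06,0],[0,0,0]],[[0.3,2.06,0],[0,0,0]],[[0.3,2.06,0],[0,0,0]]]'
python3 -m handwheel '[[[-0.02,0.26,0],[0,0,0]],[[-0.04,0.52,0],[0,0,0]],[[-0.04,0.52,0],[0,0,0]]]'
python3 -m handwheel '[[[-0.03,0.2,0],[0,0,0]],[[-0.06,0.4,0],[0,0,0]],[[-0.06,0.4,0],[0,0,0]]]'
```

```text
time_s: 46.98
eef_pos: [573.7, 97.1, 135.2]
eef_rot: [[-0.996, 0.001, 0.089], [-0.089, -0.006, -0.996], [-0.0, -1.0, 0.006]]
wrist_force: [-1.8, -5.9, 7.2]
width: 20.5
time_s: 47.23
eef_pos: [573.3, 101.6, 135.2]
eef_rot: [[-0.996, 0.001, 0.088], [-0.088, -0.007, -0.996], [-0.001, -1.0, 0.007]]
wrist_force: [-1.7, -7.5, 7.2]
width: 20.3
time_s: 47.48
eef_pos: [572.8, 105.1, 135.2]
eef_rot: [[-0.996, 0.001, 0.088], [-0.088, -0.008, -0.996], [-0.001, -1.0, 0.008]]
wrist_force: [-2.2, -8.5, 6.9]
width: 20.2
```

```bash
python3 -m handwheel '[[[-0.04,0.2,0],[0,0,0]],[[-0.08,0.4,0],[0,0,0]],[[-0.08,0.4,0],[0,0,0]]]'
python3 -m handwheel '[[[-0.04,0.2,0],[0,0,0]],[[-0.09,0.4,0],[0,0,0]],[[-0.09,0.4,0],[0,0,0]],[[-0.09,0.4,0],[0,0,0]]]'
```

```text
time_s: 47.73
eef_pos: [572.5, 106.5, 135.5]
eef_rot: [[-0.996, 0.002, 0.087], [-0.087, -0.014, -0.996], [-0.001, -1.0, 0.014]]
wrist_force: [-1.2, -14.1, 7.7]
width: 20.1
time_s: 48.07
eef_pos: [572.1, 108.2, 135.6]
eef_rot: [[-0.996, 0.003, 0.085], [-0.085, -0.019, -0.996], [-0.002, -1.0, 0.019]]
wrist_force: [-0.7, -19.4, 7.4]
width: 20.1
```

```bash
python3 -m handwheel '[[[0.09,-0.4,0],[0,0,0]],[[0.15,-0.7,0],[0,0,0]],[[0.15,-0.7,0],[0,0,0]]]'; python3 -m handwheel '[[[0,0,0],[0,0,0]],[[0,0,0],[0,0,0]],[[0,0,0],[0,0,0]],[[0,0,4],[0,0,0]],[[0,0,8],[0,0,0]],[[0,0,12],[0,0,0]],[[0,0,15],[0,0,0]],[[0,0,15],[0,0,0]]]' 4; python3 - <<'E'
from h import *
import pickle
W=snap('wrist','w29.png');snap('side','s29.png');A=snap('scene','a29.png');s=ctrl.get_obs();print(s['eef_pos'],s['wrist_force'])
a=cv2.imread('pics/a29.png');b=cv2.imread('pics/s29.png')
c=cv2.resize(a[160:270,290:430],None,fx=4,fy=4,interpolation=cv2.INTER_CUBIC);d=cv2.resize(b[160:270,60:260],None,fx=4,fy=4,interpolation=cv2.INTER_CUBIC)
cv2.imwrite('pics/ab29.png',cv2.resize(cv2.hconcat([c,d]),(800,260)))
E
```

```text
time_s: 48.32
eef_pos: [572.6, 106.2, 135.2]
eef_rot: [[-0.996, 0.001, 0.087], [-0.087, -0.006, -0.996], [-0.001, -1.0, 0.006]]
wrist_force: [-1.9, -6.5, 6.9]
width: 20.3
time_s: 48.98
eef_pos: [576.3, 110.4, 292.1]
eef_rot: [[-0.996, 0.014, 0.09], [-0.09, 0.002, -0.996], [-0.014, -1.0, -0.0]]
wrist_force: [0.6, 0.1, 0.7]
width: 39.6
[572.07638498 109.79750033 283.66887194] [-0.02489573  0.5230224  -0.9686307 ]
```

View pics/w29.png

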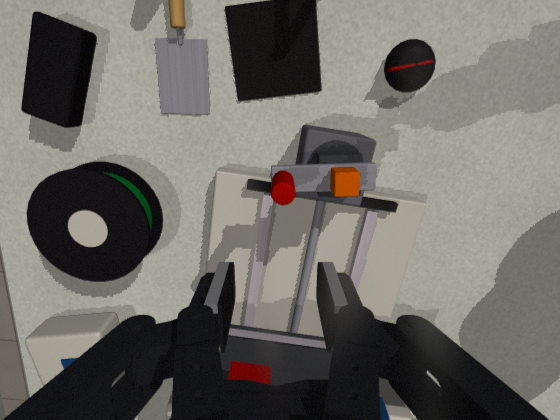

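View pics/ab29.png

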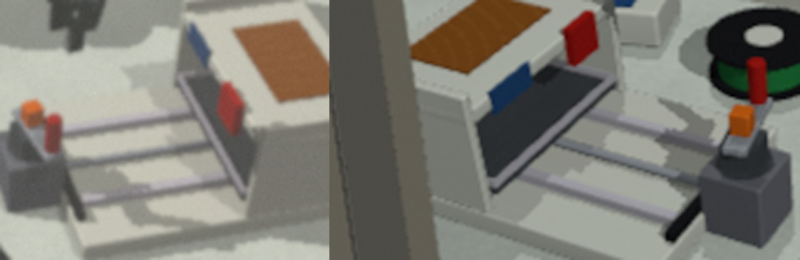

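```bash
python3 - <<'E'
import cv2,numpy as np
for f,g,(x0,y0,x1,y1) in [('scene0','a29',(362,185,400,248)),('side0','s29',(120,185,190,245))]:
    a=cv2.imread(f'pics/{f}.png',0).astype(np.float32)[y0:y1,x0:x1];b=cv2.imread(f'pics/{g}.png',0).astype(np.float32)[y0:y1,x0:x1]
    c=cv2.resize(np.hstack([a,b]),None,fx=5,fy=5,interpolation=cv2.INTER_CUBIC);cv2.imwrite(f'pics/cmp_{f}.png',c)
    print(f,cv2.phaseCorrelate(a,b))
E
```

```text
scene0 ((-0.07413285339379172, -0.056489958789043726), 0.9321208782494068)
side0 ((0.14069177175681347, 0.0011408874039453565), 0.79194714890586)[ WARN:0@0.027] global loadsave.cpp:1063 imwrite_ Unsupported depth image for selected encoder is fallbacked to CV_8U.
```

View pics/cmp_scene0.png

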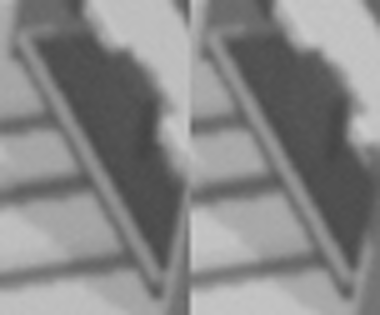

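View pics/cmp_side0.png

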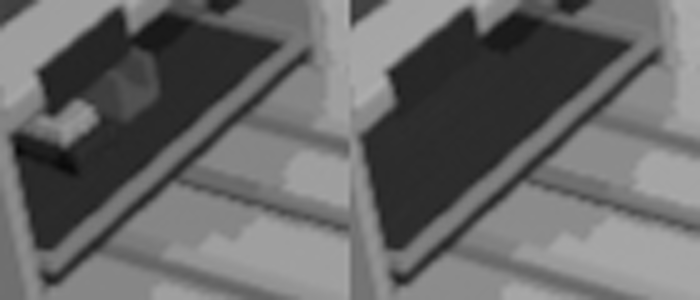

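```bash
python3 -m handwheel '[[[0,-4,0],[0,0,0]],[[-1,-8,0],[0,0,0]],[[-2,-12,-1],[0,0,0]],[[-3,-16,-2],[0,0,0]],[[-4,-20,-3],[0,0,0]],[[-5,-24,-4],[0,0,0]],[[-5.3,-27,-5],[0,0,0]],[[-5.3,-30,-6],[0,0,0]],[[-5.3,-32,-6],[0,0,0]],[[-5.3,-32,-6],[0,0,0]],[[-5.3,-32,-6],[0,0,0]],[[-5.3,-32,-6],[0,0,0]]]' 4;   python3 - <<'E'
from h import *
import pickle
W=snap('wrist','w30.png');pickle.dump(W,open('w30.pkl','wb'));s=ctrl.get_obs();print(s['eef_pos'],s['wrist_force'])
E
```

```text
time_s: 50.13
eef_pos: [518.2, -209.6, 222.4]
eef_rot: [[-0.996, -0.002, 0.089], [-0.089, 0.002, -0.996], [0.002, -1.0, -0.002]]
wrist_force: [0.4, -0.2, -0.5]
width: 39.7
[ 518.54642575 -209.3306164   222.93030668] [-0.58819315  0.49080314 -0.36880277]
```

View pics/w30.png

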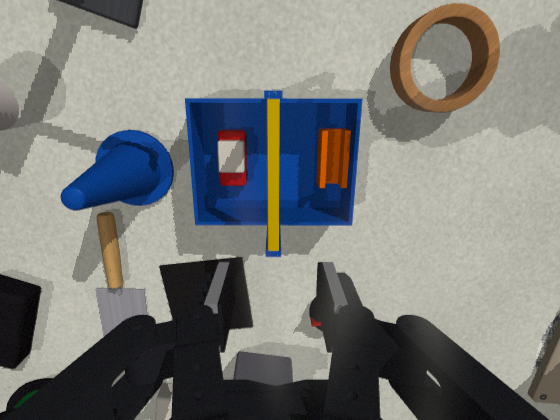

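```bash
python3 - <<'E'
from h import *
import pickle
W=pickle.load(open('w30.pkl','rb'))
a,b=onz(W,273,97,121),onz(W,273.5,251,121);print(a,b,(a+b)/2,np.linalg.norm(a-b)); print(np.degrees(np.arctan2(*(b-a)[:2])))
E
```

```text
[ 526.62720742 -294.8297067   121.        ] [ 514.74845006 -165.48752699  121.        ] [ 520.68782874 -230.15861684  121.        ] 129.8865055636979
-5.2473119375746275
```

```bash
python3 -m handwheel '[[[0.05,-0.1,-3],[0,0,0]],[[0.05,-0.1,-6],[0,0,0]],[[0.05,-0.1,-8],[0,0,0]],[[0.05,-0.1,-10],[0,0,0]],[[0.05,-0.1,-11],[0,0,0]],[[0.05,-0.1,-11],[0,0,0]],[[0.05,-0.1,-11],[0,0,0]]]' 3;   python3 - <<'E'
from h import *
import pickle
W=snap('wrist','w31.png');s=ctrl.get_obs();print(s['eef_pos'],s['wrist_force'])
A=snap('scene','a31.png');a=cv2.imread('pics/a31.png');c=cv2.resize(a[190:300,150:260],None,fx=5,fy=5,interpolation=cv2.INTER_CUBIC);cv2.imwrite('pics/a31c.png',c)
E
```

```text
time_s: 50.77
eef_pos: [519.6, -210.7, 114.0]
eef_rot: [[-0.996, -0.001, 0.091], [-0.091, 0.0, -0.996], [0.0, -1.0, -0.0]]
wrist_force: [1.1, 0.2, 0.0]
width: 30.0
[ 520.43875067 -211.42488518  115.01466426] [-0.71549405  0.55226569  0.58714302]
```

View pics/w31.png

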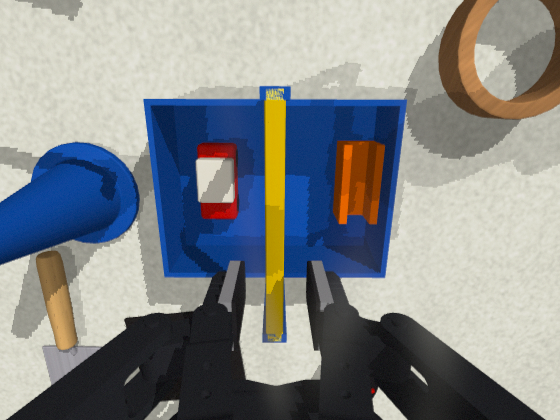

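View pics/a31c.png

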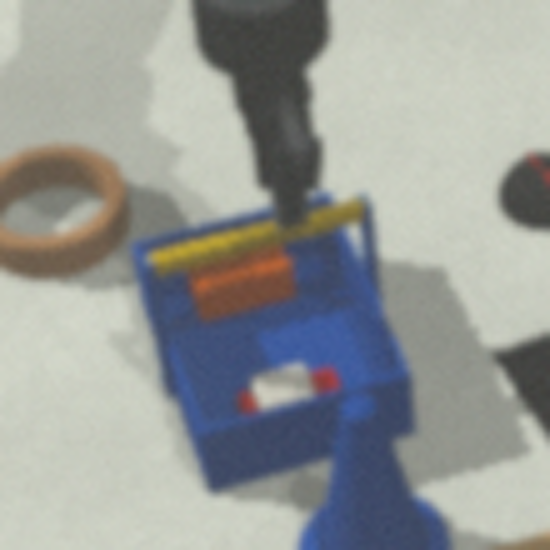

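```bash
python3 -m handwheel '[[[-0.1,0,-1],[0,0,0]],[[-0.1,0,-2],[0,0,0]],[[-0.1,0,-2],[0,0,0]],[[-0.1,0,-2],[0,0,0]]]'; python3 -m handwheel '[[[0,0,0],[0,0,0]],[[0,0,0],[0,0,0]],[[0,0,0],[0,0,0]],[[0,0,0],[0,0,0]],[[0,0,0],[0,0,0]],[[0,0,0],[0,0,0]]]' 0.2; python3 -m handwheel '[[[0,0,0.5],[0,0,0]],[[0,0,1],[0,0,0]],[[0,0,2],[0,0,0]],[[0,0,3],[0,0,0]],[[0,0,3],[0,0,0]],[[0,0,3],[0,0,0]]]';  python3 - <<'E'
from h import *
import pickle
W=snap('wrist','w32.png');s=ctrl.get_obs();print(s['eef_pos'],s['wrist_force'],s['torque'])
A=snap('side','a32.png');a=cv2.imread('pics/a32.png');c=cv2.resize(a[190:320,300:410],None,fx=5,fy=5,interpolation=cv2.INTER_CUBIC)[:600];cv2.imwrite('pics/a32c.png',c)
E
```

```text
time_s: 51.2
eef_pos: [517.7, -211.2, 92.9]
eef_rot: [[-0.996, -0.002, 0.089], [-0.089, 0.001, -0.996], [0.002, -1.0, -0.001]]
wrist_force: [0.6, 0.6, -0.7]
width: 29.9
time_s: 51.7
eef_pos: [519.0, -211.8, 94.1]
eef_rot: [[-0.996, 0.001, 0.089], [-0.089, -0.0, -0.996], [-0.001, -1.0, 0.0]]
wrist_force: [0.8, -0.1, -1.0]
width: 7.6
time_s: 52.2
eef_pos: [519.6, -212.2, 125.4]
eef_rot: [[-0.996, 0.003, 0.089], [-0.089, -0.001, -0.996], [-0.002, -1.0, 0.002]]
wrist_force: [-0.3, 0.3, -3.5]
width: 7.8
[ 518.94434263 -211.892691    124.59394023] [-0.31734204  0.52314861 -3.31129423] [ 0.03711006  0.04457668 -0.00714049]
```

View pics/w32.png

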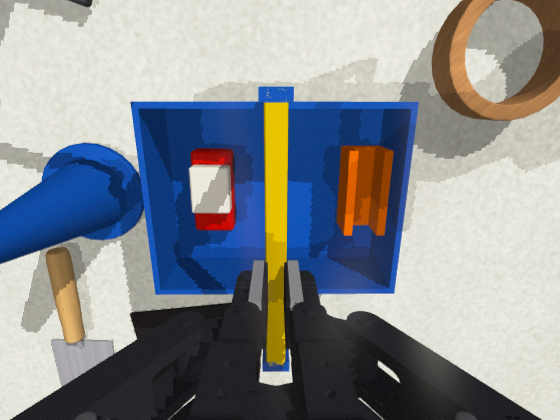

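View pics/a32c.png

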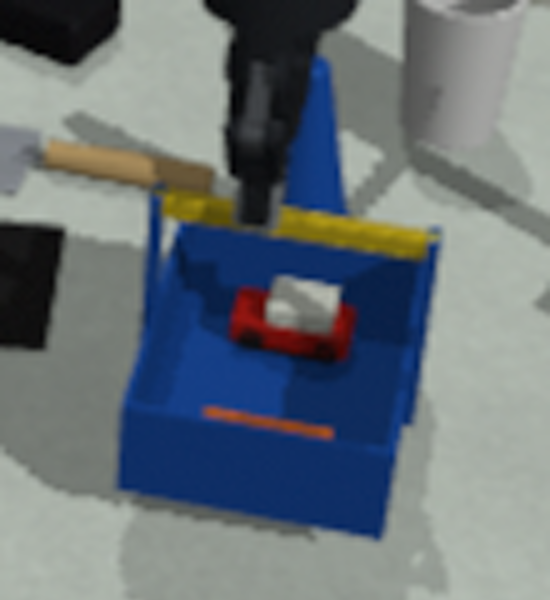

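```bash
python3 -m handwheel '[[[0,0,2],[0,0,0]],[[0,0,4],[0,0,0]],[[-0.5,-1,6.2],[0,0,-0.06]],[[-0.5,-2,6.2],[0,0,-0.12]],[[-0.5,-4,6.2],[0,0,-0.18]],[[-0.5,-6,6.2],[0,0,-0.24]],[[-0.5,-8,6.2],[0,0,-0.3]],[[-0.5,-8,6.2],[0,0,-0.33]],[[-0.5,-8,6.2],[0,0,-0.33]],[[-0.5,-8,6.2],[0,0,-0.33]]]';  python3 - <<'E'
from h import *
import pickle
W=snap('wrist','w33.png');s=ctrl.get_obs();print(s['eef_pos'],s['eef_rot'][:,0],s['wrist_force'],s['torque']);pickle.dump(W,open('w33.pkl','wb'))
E
```

```text
time_s: 53.13
eef_pos: [512.9, -291.3, 185.1]
eef_rot: [[-0.971, -0.001, -0.238], [0.238, 0.001, -0.971], [0.002, -1.0, -0.001]]
wrist_force: [0.3, -0.2, -3.3]
width: 7.7
[ 513.02752024 -290.97297394  185.22645755] [-0.97141426  0.23738566  0.00154558] [ 0.66982414 -0.54886205 -3.31350604] [ 0.05427642 -0.01890624  0.00107036]
```

View pics/w33.png

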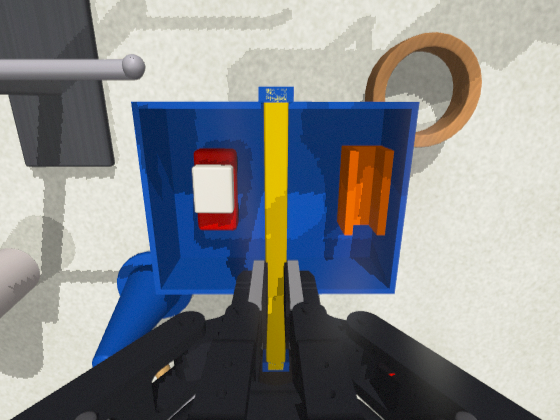

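```bash
python3 - <<'E'
from h import *
import pickle
W=pickle.load(open('w33.pkl','rb'))
print('tip',onz(W,133,66,189)); 
for u,v in [(5,69),(110,69)]: print('rod',onz(W,u,v,165))
for u,v in [(276,97),(276,365)]: print('bar',onz(W,u,v,206))
E
python3 - <<'E'
import cv2
a=cv2.imread('pics/w33.png');cv2.imwrite('pics/w33c.png',cv2.resize(a[30:110,0:160],None,fx=5,fy=5,interpolation=cv2.INTER_CUBIC))
E
```

```text
tip [ 551.45701401 -401.38477256  189.        ]
rod [ 625.08451749 -420.20604345  165.        ]
rod [ 572.28093663 -407.33966267  165.        ]
bar [ 492.18443205 -373.15043458  206.        ]
bar [ 525.00952873 -238.21671026  206.        ]
```

View pics/w33c.png

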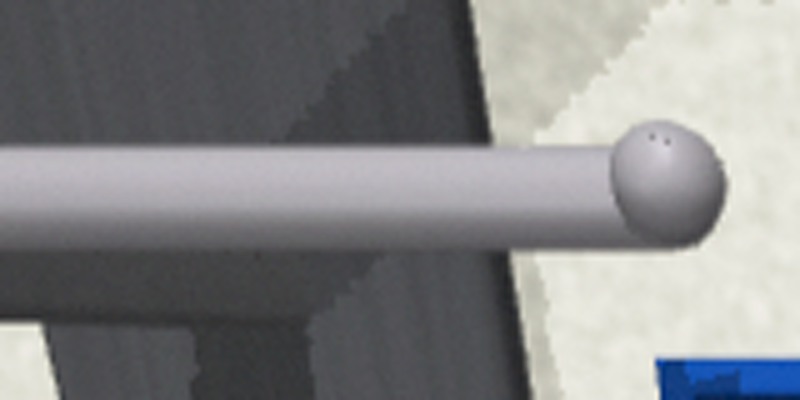

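```bash
python3 -m handwheel '[[[-0.5,-1.9,0.2],[0,0,0]],[[-1,-3.9,0.2],[0,0,0]],[[-1.5,-5.9,0.2],[0,0,0]],[[-1.9,-7.8,0.2],[0,0,0]],[[-1.9,-7.8,0.2],[0,0,0]],[[-1.9,-7.8,0.2],[0,0,0]],[[-1.9,-7.8,0.2],[0,0,0]]]';  python3 - <<'E'
from h import *
import pickle
W=snap('wrist','w34.png');s=ctrl.get_obs();e=s['eef_pos'];print(e,s['wrist_force'],s['torque']);pickle.dump(W,open('w34.pkl','wb'))
v=np.array([.237,.9715]);u=np.array([.9715,-.237]);d=e[:2]-18.8*v-[581.2,-409.4];print('u,v',d@u,d@v)
snap('scene','a34.png');snap('side','s34.png')
a=cv2.imread('pics/a34.png');b=cv2.imread('pics/s34.png')
cv2.imwrite('pics/ab34.png',cv2.hconcat([cv2.resize(a[190:340,90:240],None,fx=2.6,fy=2.6,interpolation=cv2.INTER_CUBIC),cv2.resize(b[150:300,340:490],None,fx=2.6,fy=2.6,interpolation=cv2.INTER_CUBIC)]))
E
```

```text
time_s: 53.77
eef_pos: [494.4, -368.6, 187.6]
eef_rot: [[-0.971, -0.001, -0.237], [0.237, 0.001, -0.971], [0.001, -1.0, -0.001]]
wrist_force: [-1.1, 0.3, -2.9]
width: 7.6
[ 494.52944453 -368.36972354  187.65630531] [-0.17789717  0.79743756 -2.9219008 ] [ 0.0068122   0.01039507 -0.00256646]
u,v -93.92462015880812 0.5203444326942102
```

View pics/w34.png

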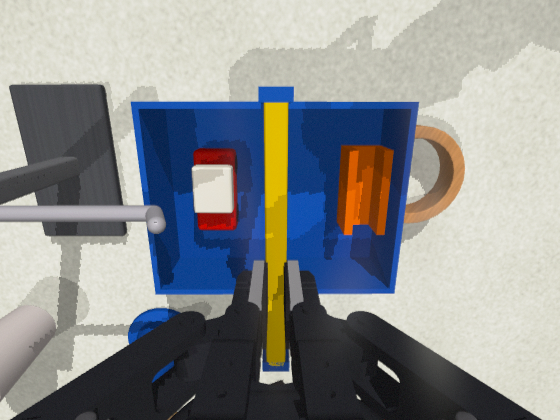

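View pics/ab34.png

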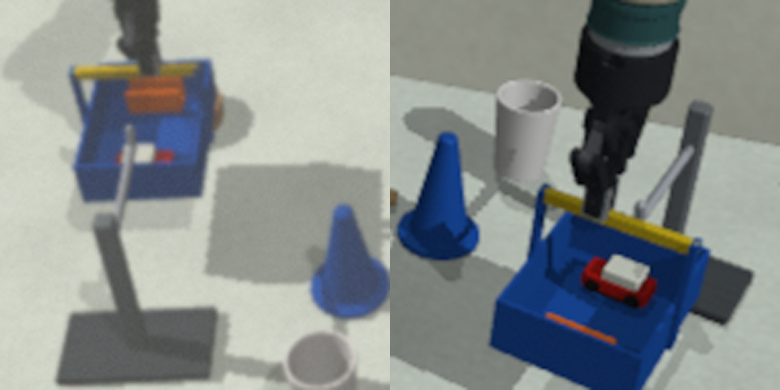

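```bash
python3 - <<'E'
from h import *
import pickle
W=pickle.load(open('w34.pkl','rb'))
v=np.array([.237,.9715]);u=np.array([.9715,-.237])
for q,z in [((153,209),189),((156,220),180),((20,213),165),((120,213),165)]:
    X=onz(W,*q,z);d=X[:2]-[581.2,-409.4];print(X.round(1),d@u,d@v)
for q in [(276,97),(276,366)]:
    X=onz(W,*q,208);d=X[:2]-[581.2,-409.4];print(X.round(1),d@u,d@v)
E
```

```text
[ 549.2 -412.1  189. ] -30.41288932218102 -10.195373582403155
[ 554.  -403.6  180. ] -27.79518993161357 -0.7801066710498554
[ 639.  -423.3  165. ] 59.455826957476496 0.1974725025025465
[ 580.5 -409.   165. ] -0.8057530441990216 0.198471456766809
[ 473.7 -450.5  208. ] -94.72092156498195 -65.3661935296757
[ 506.7 -314.4  208. ] -94.86628544608507 74.67267795080292
```

```bash
python3 -m handwheel '[[[2,-0.5,0],[0,0,0]],[[4,-1,0],[0,0,0]],[[6,-1.5,0],[0,0,0]],[[8,-2,0],[0,0,0]],[[9.1,-2.2,0],[0,0,0]],[[9.1,-2.2,0],[0,0,0]],[[9.1,-2.2,0],[0,0,0]],[[9.1,-2.2,0],[0,0,0]]]';  python3 - <<'E'
from h import *
import pickle
W=snap('wrist','w35.png');s=ctrl.get_obs();e=s['eef_pos'];print(e,s['wrist_force'],s['torque']);pickle.dump(W,open('w35.pkl','wb'))
v=np.array([.237,.9715]);u=np.array([.9715,-.237]);d=e[:2]-18.8*v-[581.2,-409.4];print('u,v',d@u,d@v)
snap('scene','a35.png');snap('side','s35.png')
a=cv2.imread('pics/a35.png');b=cv2.imread('pics/s35.png')
cv2.imwrite('pics/ab35.png',cv2.hconcat([cv2.resize(a[190:340,90:240],None,fx=2.6,fy=2.6,interpolation=cv2.INTER_CUBIC),cv2.resize(b[150:300,340:490],None,fx=2.6,fy=2.6,interpolation=cv2.INTER_CUBIC)]))
E
```

```text
time_s: 54.58
eef_pos: [584.9, -390.7, 187.6]
eef_rot: [[-0.971, -0.001, -0.238], [0.238, 0.001, -0.971], [0.002, -1.0, -0.0]]
wrist_force: [0.4, -0.0, -2.8]
width: 7.7
[ 584.74242071 -390.90140058  187.77313269] [-0.42649489  0.65023394 -2.59299733] [ 0.05428853 -0.04482973  0.00012417]
u,v -0.9427063407037819 0.011295548908539958
```

View pics/w35.png

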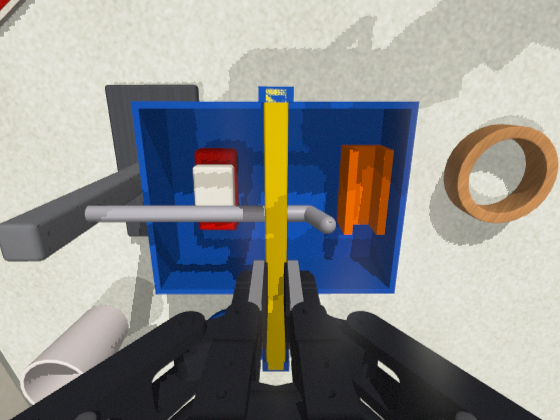

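View pics/ab35.png

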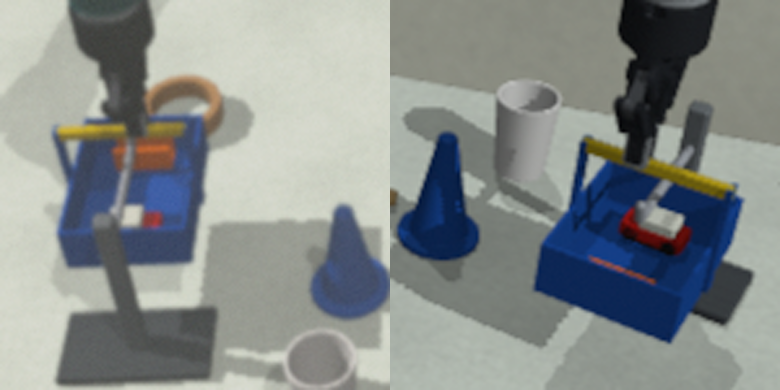

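```bash
python3 -m handwheel '[[[0,0,-0.8],[0,0,0]],[[0,0,-1.6],[0,0,0]],[[0,0,-2.4],[0,0,0]],[[0,0,-2.8],[0,0,0]],[[0,0,-2.8],[0,0,0]],[[0,0,-2.8],[0,0,0]]]';  python3 -m handwheel '[[[0,0,-0.2],[0,0,0]],[[0,0,-0.4],[0,0,0]],[[0,0,-0.4],[0,0,0]]]'; python3 -m handwheel '[[[0,0,-0.15],[0,0,0]],[[0,0,-0.15],[0,0,0]]]'
```

```text
time_s: 55.23
eef_pos: [585.0, -391.3, 158.9]
eef_rot: [[-0.971, -0.001, -0.238], [0.238, 0.001, -0.971], [0.002, -1.0, -0.001]]
wrist_force: [0.5, 0.1, -2.9]
width: 7.6
time_s: 55.48
eef_pos: [585.6, -391.7, 155.8]
eef_rot: [[-0.971, 0.0, -0.238], [0.238, -0.0, -0.971], [-0.0, -1.0, 0.0]]
wrist_force: [-0.3, 0.3, -2.8]
width: 7.8
time_s: 55.65
eef_pos: [585.8, -391.8, 154.8]
eef_rot: [[-0.971, 0.001, -0.238], [0.238, -0.0, -0.971], [-0.001, -1.0, 0.0]]
wrist_force: [0.2, 0.0, -1.7]
width: 7.3
```

```bash
python3 -m handwheel '[[[0,0,-0.1],[0,0,0]],[[0,0,-0.15],[0,0,0]],[[0,0,-0.15],[0,0,0]]]'; python3 - <<'E'
from h import *
snap('wrist','w36.png');snap('scene','a36.png');snap('side','s36.png');s=ctrl.get_obs();print(s['eef_pos'],s['wrist_force'],s['torque'])
a=cv2.imread('pics/a36.png');b=cv2.imread('pics/s36.png')
cv2.imwrite('pics/ab36.png',cv2.hconcat([cv2.resize(a[190:340,90:240],None,fx=2.6,fy=2.6,interpolation=cv2.INTER_CUBIC),cv2.resize(b[150:300,340:490],None,fx=2.6,fy=2.6,interpolation=cv2.INTER_CUBIC)]))
E
```

```text
time_s: 55.9
eef_pos: [586.0, -391.8, 154.4]
eef_rot: [[-0.971, 0.001, -0.238], [0.238, -0.001, -0.971], [-0.001, -1.0, 0.001]]
wrist_force: [-2.0, 1.8, 3.9]
width: 7.3
[ 585.98006364 -391.78064284  154.3794162 ] [-2.14393147  2.783163    5.63276355] [ 0.44394361  0.43347516 -0.05284529]
```

View pics/ab36.png

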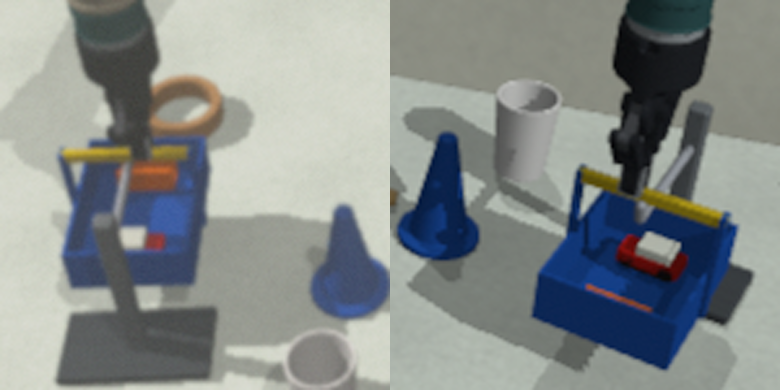

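```bash
python3 -m handwheel '[[[0,0,0.1],[0,0,0]],[[0,0,0.1],[0,0,0]]]'; python3 -m handwheel '[[[0,0,0],[0,0,0]],[[0,0,0],[0,0,0]],[[0,0,0],[0,0,0]],[[0,0,0],[0,0,0]],[[0,0,0],[0,0,0]],[[0,0,0],[0,0,0]]]' 3.2; python3 - <<'E'
from h import *
snap('wrist','w37.png')
E
```

```text
time_s: 56.22
eef_pos: [585.9, -391.8, 154.4]
eef_rot: [[-0.971, 0.001, -0.238], [0.238, -0.0, -0.971], [-0.001, -1.0, 0.0]]
wrist_force: [-0.4, 2.1, 3.5]
width: 7.4
time_s: 56.72
eef_pos: [585.5, -391.7, 153.7]
eef_rot: [[-0.971, -0.0, -0.238], [0.238, 0.0, -0.971], [0.0, -1.0, -0.0]]
wrist_force: [-0.0, -0.1, 0.9]
width: 31.8
```

View pics/w37.png

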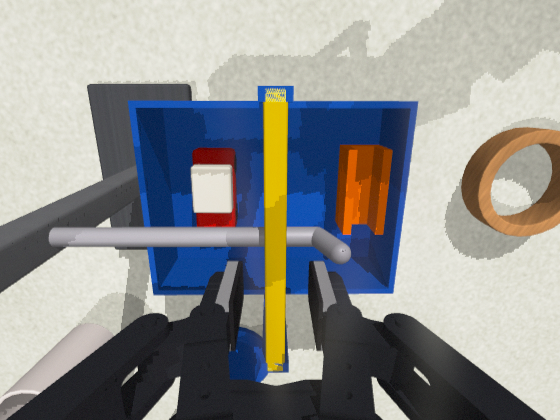

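```bash
python3 -m handwheel '[[[0,0,2],[0,0,0]],[[0,0,4],[0,0,0]],[[0,0,7],[0,0,0]],[[0,0,10],[0,0,0]],[[0,0,12],[0,0,0]],[[0,0,12],[0,0,0]]]'; python3 -m handwheel '[[[0,4,0],[0,0,-0.1]],[[-1,8,0],[0,0,-0.2]],[[-2,12,0],[0,0,-0.3]],[[-3,16,0],[0,0,-0.4]],[[-4,20,0],[0,0,-0.5]],[[-5,24,0],[0,0,-0.6]],[[-6,28,0],[0,0,-0.7]],[[-6,32,0],[0,0,-0.8]],[[-6,36,0],[0,0,-0.9]],[[-6,40,0],[0,0,-1.0]],[[-6,44,0],[0,0,-1.1]],[[-6,48,0],[0,0,-1.17]]]' 4.5; python3 -m handwheel '[[[0,0,0],[0,0,0]],[[0,0,0],[0,0,0]],[[0,0,0],[0,0,0]]]'; python3 - <<'E'
from h import *
import pickle
W=snap('wrist','w38.png');s=ctrl.get_obs();e=s['eef_pos'];print(e,s['eef_rot'][:,0]);pickle.dump(W,open('w38.pkl','wb'))
snap('scene','a38.png');
E
```

```text
time_s: 57.27
eef_pos: [587.9, -393.5, 280.7]
eef_rot: [[-0.971, 0.008, -0.238], [0.238, -0.007, -0.971], [-0.01, -1.0, 0.005]]
wrist_force: [0.2, -0.2, 1.4]
width: 31.8
time_s: 58.27
eef_pos: [524.8, 90.2, 273.4]
eef_rot: [[-0.155, -0.0, -0.988], [0.988, -0.0, -0.155], [-0.0, -1.0, 0.0]]
wrist_force: [0.6, 0.6, -0.5]
width: 45.0
time_s: 58.52
eef_pos: [525.2, 88.3, 273.3]
eef_rot: [[-0.161, -0.001, -0.987], [0.987, -0.001, -0.161], [-0.0, -1.0, 0.001]]
wrist_force: [-0.5, -0.6, -0.4]
width: 44.8
[525.38510752  87.60265834 273.47772952] [-1.59362155e-01  9.87220094e-01 -4.36263127e-04]
```

View pics/w38.png

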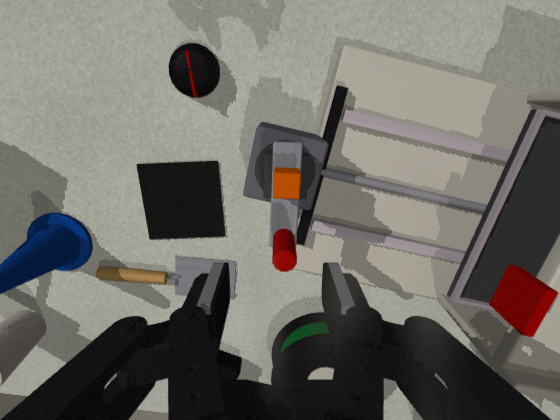

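View pics/a38.png

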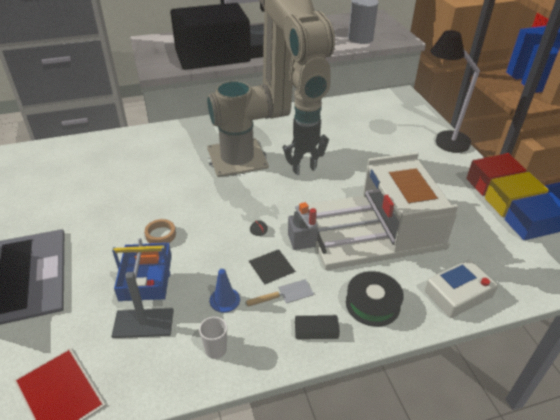

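```bash
python3 - <<'E'
from h import *
import pickle
W=pickle.load(open('w38.pkl','rb'))
b=onz(W,287,186.5,157);k=onz(W,284,259,187);print(b,k,np.degrees(np.arctan2(*(k-b)[[1,0]])))
a=cv2.imread('pics/w38.png');cv2.imwrite('pics/w38c.png',cv2.resize(a[130:280,220:350],None,fx=4,fy=4,interpolation=cv2.INTER_CUBIC))
s=ctrl.get_obs();print(np.degrees(np.arctan2(s['eef_rot'][1,0],s['eef_rot'][0,0])))
E
```

```text
[512.10179132  95.74235105 157.        ] [567.62926964 101.90626823 187.        ] 6.334277265529387
99.10940228826183
```

View pics/w38c.png

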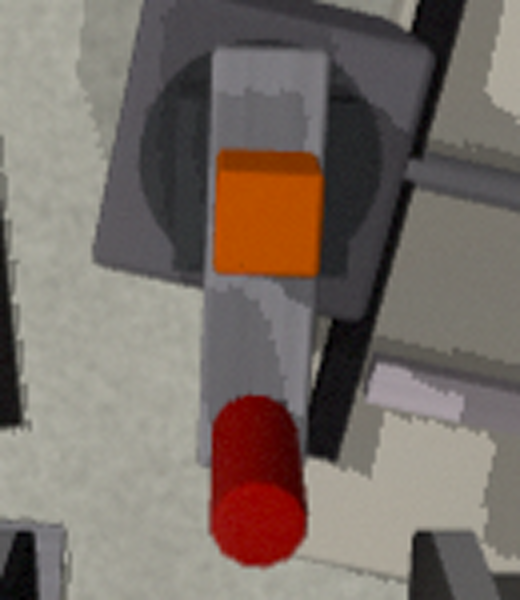

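```bash
python3 -m handwheel '[[[-1.3,0.8,-2],[0,0,-0.045]],[[-1.3,0.8,-5],[0,0,-0.045]],[[-1.3,0.8,-8],[0,0,-0.045]],[[-1.3,0.8,-10],[0,0,-0.045]],[[-1.3,0.8,-11],[0,0,-0.045]],[[-1.3,0.8,-11],[0,0,-0.045]],[[-1.3,0.8,-11],[0,0,-0.045]]]' 4.2; python3 - <<'E'
from h import *
import pickle
W=snap('wrist','w39.png');s=ctrl.get_obs();e=s['eef_pos'];print(e,s['eef_rot'][:,0])
E
```

```text
time_s: 59.2
eef_pos: [512.8, 95.4, 164.1]
eef_rot: [[-0.113, -0.0, -0.994], [0.994, -0.0, -0.113], [-0.0, -1.0, 0.0]]
wrist_force: [0.1, -0.4, 0.3]
width: 41.9
[513.75078259  95.69210092 165.17284322] [-1.13744180e-01  9.93510055e-01 -1.76235746e-04]
```

View pics/w39.png

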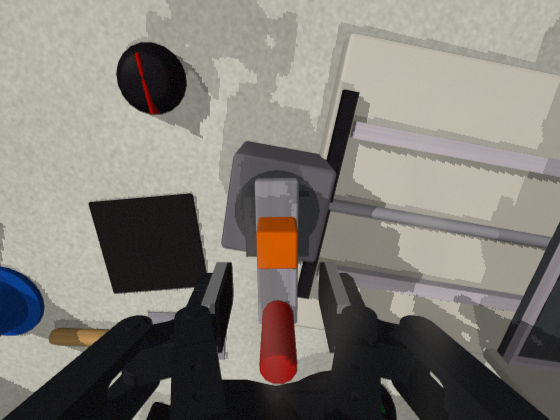

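```bash
python3 -m handwheel '[[[-0.1,0.05,-2],[0,0,0]],[[-0.1,0.05,-4],[0,0,0]],[[-0.1,0.05,-4.8],[0,0,0]],[[-0.1,0.05,-4.8],[0,0,0]],[[-0.1,0.05,-4.8],[0,0,0]]]'; python3 -m handwheel '[[[0,0,0],[0,0,0]],[[0,0,0],[0,0,0]],[[0,0,0],[0,0,0]],[[0,0,0],[0,0,0]],[[0,0,0],[0,0,0]],[[0,0,0],[0,0,0]]]' 1.5; python3 -m handwheel '[[[0,0,0.4],[0,0,0]],[[0,0,0.8],[0,0,0]],[[0,0,1.2],[0,0,0]],[[0,0,1.2],[0,0,0]]]'
```

```text
time_s: 59.67
eef_pos: [512.3, 96.8, 116.9]
eef_rot: [[-0.115, 0.001, -0.993], [0.993, 0.0, -0.115], [-0.0, -1.0, -0.001]]
wrist_force: [0.3, 0.8, 0.5]
width: 42.0
time_s: 60.17
eef_pos: [513.2, 96.5, 117.8]
eef_rot: [[-0.115, 0.003, -0.993], [0.993, -0.001, -0.115], [-0.001, -1.0, -0.003]]
wrist_force: [0.1, -2.1, 6.3]
width: 23.0
time_s: 60.5
eef_pos: [512.7, 96.6, 128.1]
eef_rot: [[-0.115, 0.002, -0.993], [0.993, -0.001, -0.115], [-0.001, -1.0, -0.002]]
wrist_force: [4.4, -0.5, -5.2]
width: 22.7
```

```bash
python3 -m handwheel '[[[0,0,1],[0,0,0]],[[0,0,2],[0,0,0]],[[0,0,3.5],[0,0,0]],[[0,0,4],[0,0,0]],[[2,-3,4],[0,0,-0.05]],[[4,-6,4],[0,0,-0.1]],[[6,-9,4],[0,0,-0.165]],[[8,-12,4],[0,0,-0.165]],[[8,-12.7,4],[0,0,-0.165]],[[8,-12.7,4],[0,0,-0.165]],[[8,-12.7,4],[0,0,-0.165]],[[8,-12.7,4],[0,0,-0.165]]]'; python3 - <<'E'
from h import *
import pickle
W=snap('wrist','w40.png');s=ctrl.get_obs();e=s['eef_pos'];print(e,s['eef_rot'][:,0],s['wrist_force'])
snap('side','s40.png')
E
```

```text
time_s: 61.5
eef_pos: [590.0, -29.1, 167.0]
eef_rot: [[0.049, -0.003, -0.999], [0.999, 0.001, 0.049], [0.001, -1.0, 0.003]]
wrist_force: [0.5, 0.4, -4.8]
width: 22.6
[590.1601412  -28.86699102 167.25334196] [4.86218778e-02 9.98816805e-01 9.50243220e-04] [-0.82824411  0.45289243 -5.15207125]
```

View pics/w40.png

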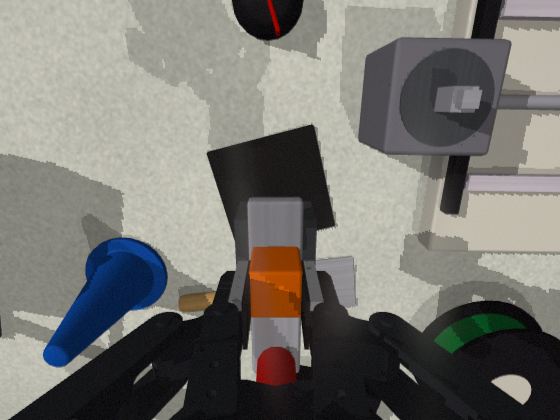

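View pics/s40.png

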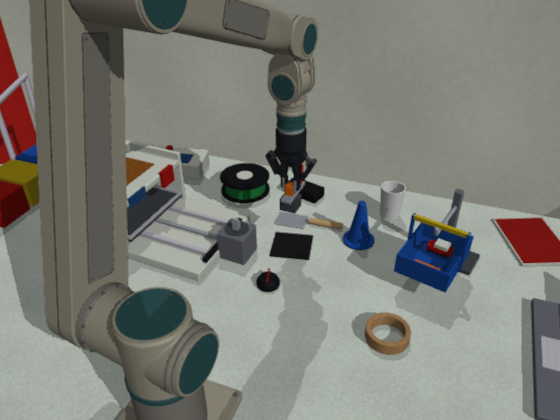

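```bash
python3 -m handwheel '[[[0.2,-0.2,-3],[0,0,0]],[[0.2,-0.2,-6],[0,0,0]],[[0.2,-0.2,-9],[0,0,0]],[[0.2,-0.2,-11],[0,0,0]],[[0.2,-0.2,-12.3],[0,0,0]],[[0.2,-0.2,-12.3],[0,0,0]],[[0.2,-0.2,-12.3],[0,0,0]],[[0.2,-0.2,-12.3],[0,0,0]]]'; python3 -m handwheel '[[[0,0,-0.2],[0,0,0]],[[0,0,-0.4],[0,0,0]],[[0,0,-0.4],[0,0,0]]]'
```

```text
time_s: 62.27
eef_pos: [594.6, -31.7, 46.2]
eef_rot: [[0.049, 0.002, -0.999], [0.999, -0.0, 0.049], [-0.0, -1.0, -0.002]]
wrist_force: [-0.2, -0.0, -3.8]
width: 22.5
time_s: 62.52
eef_pos: [594.2, -32.2, 41.7]
eef_rot: [[0.05, 0.001, -0.999], [0.999, -0.0, 0.05], [-0.0, -1.0, -0.001]]
wrist_force: [-0.8, 0.0, -5.8]
width: 22.8
```

```bash
python3 -m handwheel '[[[0,0,-0.2],[0,0,0]],[[0,0,-0.4],[0,0,0]],[[0,0,-0.4],[0,0,0]]]';python3 -m handwheel '[[[0,0,-0.1],[0,0,0]],[[0,0,-0.15],[0,0,0]],[[0,0,-0.15],[0,0,0]]]'
```

```text
time_s: 62.77
eef_pos: [593.9, -32.2, 37.0]
eef_rot: [[0.05, 0.001, -0.999], [0.999, -0.0, 0.05], [-0.0, -1.0, -0.001]]
wrist_force: [0.3, 0.5, -4.6]
width: 22.3
time_s: 63.02
eef_pos: [593.9, -32.3, 36.9]
eef_rot: [[0.05, 0.001, -0.999], [0.999, -0.0, 0.05], [-0.0, -1.0, -0.001]]
wrist_force: [-3.1, -0.3, 3.7]
width: 22.6
```

On the mat. Release, back off upward, and check.

```bash
python3 -m handwheel '[[[0,0,0],[0,0,0]],[[0,0,0],[0,0,0]],[[0,0,0],[0,0,0]],[[0,0,0],[0,0,0]],[[0,0,0],[0,0,0]]]' 4.2; python3 -m handwheel '[[[0,0,3],[0,0,0]],[[0,0,6],[0,0,0]],[[0,0,10],[0,0,0]],[[0,0,14],[0,0,0]],[[0,0,18],[0,0,0]],[[0,0,22],[0,0,0]],[[0,0,25],[0,0,0]],[[0,0,25],[0,0,0]],[[0,0,25],[0,0,0]],[[0,0,25],[0,0,0]]]'; python3 - <<'E'
from h import *
import pickle
W=snap('wrist','w41.png');s=ctrl.get_obs();e=s['eef_pos'];print(s['time_s'],e,s['wrist_force']);snap('side','s41.png');A=snap('scene','a41.png')
a=cv2.imread('pics/a41.png');b=cv2.imread('pics/s41.png')
cv2.imwrite('pics/ab41.png',cv2.hconcat([cv2.resize(a[190:340,90:340],None,fx=1.6,fy=2.2,interpolation=cv2.INTER_CUBIC),cv2.resize(b[150:350,250:490],None,fx=1.65,fy=1.65,interpolation=cv2.INTER_CUBIC)]))
E
```

```text
time_s: 63.43
eef_pos: [593.9, -32.2, 35.5]
eef_rot: [[0.05, 0.0, -0.999], [0.999, -0.0, 0.05], [-0.0, -1.0, -0.0]]
wrist_force: [-0.3, -0.2, 0.5]
width: 42.0
time_s: 64.27
eef_pos: [593.3, -32.1, 284.9]
eef_rot: [[0.05, -0.001, -0.999], [0.999, 0.0, 0.05], [0.0, -1.0, 0.001]]
wrist_force: [0.2, 0.3, -0.2]
width: 42.1
64.3167 [592.68916811 -31.99465077 283.79656208] [ 0.15310572 -0.11235264 -1.21301763]
```

View pics/w41.png

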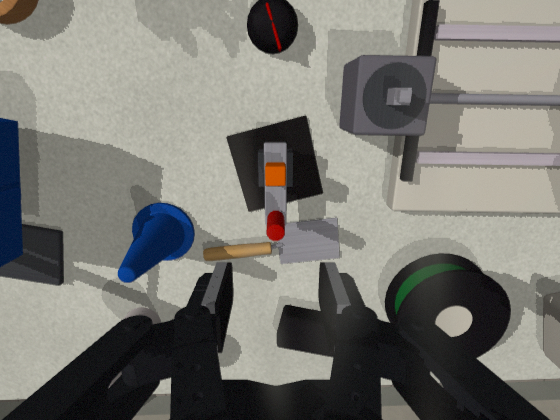

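View pics/s41.png

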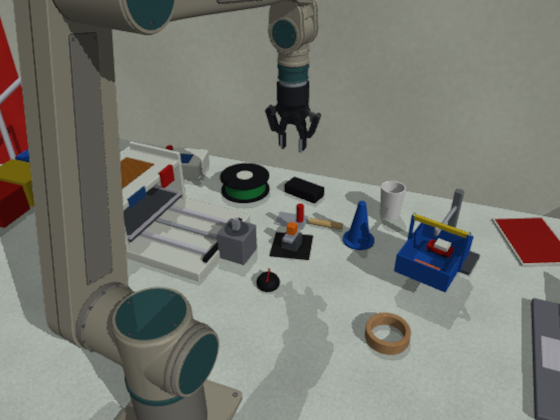

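View pics/a41.png

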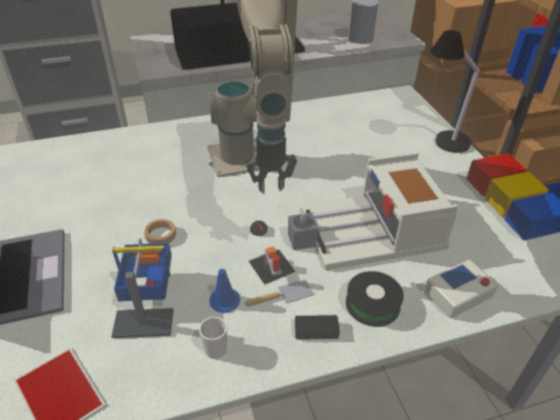

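```bash
python3 - <<'E'
from h import *
for n,f,g,(x0,y0,x1,y1) in [('bed','scene0','a41',(362,185,400,248)),('bed','side0','s41',(170,190,190,230)),('cone','scene0','a41',(208,275,242,312)),('scraper','scene0','a41',(245,286,315,308)),('tape','side0','s41',(362,310,414,356)),('mouse','side0','s41',(252,265,286,298))]:
    a,b=[cv2.imread(f'pics/{q}.png',0).astype(np.float32)[y0:y1,x0:x1] for q in (f,g)]
    print(n,f,np.round(cv2.phaseCorrelate(a,b)[0],2))
ticket.finish_job(); s=ctrl.get_obs(); print(s['time_s'],s['wrist_force'])
E
```

```text
bed scene0 [-0.03 -0.05]
bed side0 [-0.  0.]
cone scene0 [-0.27  0.01]
scraper scene0 [-0.14  0.18]
tape side0 [0.11 0.08]
mouse side0 [-0.05 -0.05]
the job is handed in; nothing more can be done
the job is handed in; nothing more can be done
```

The job is done and handed in at about 64 s. `finish_job` reported no verdict, so what follows rests on my own checks.

- **Crank and bed:** I fitted the crank and wound the bed out three turns to its stop, then back in to its other stop. Force at the knob rose to about 18 N out and 19 N in.
- **Pieces:** Only the car and the channel were on the bed; there was no bracket or house. Both went into the basket, dropped about 5 cm, and landed flat on either side of the handle bar.
- **Basket:** It hangs by its handle bar on the hook rod with both pieces inside. The gripper left it without disturbing it.
- **Crank on its mat:** It was taken off and stands upright at about the mat's centre.

**Last checks:** In the final pictures the bed edge is within 0.1 pixel of where it started. The cone, scraper, tape and mouse show no shift above about 0.3 pixel. The gripper was clear of everything at hand-in.

**Problems along the way:**
- My first grasp of the crank closed just above the boss. The camera pictures put the real fingertips roughly 25 mm higher than the stated tool point, so I corrected for that and gripped again. Nothing was disturbed.
- The triangulated heights from the two fixed cameras were mostly about 5 mm low, so I relied on the wrist camera instead.

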